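Pour spindle pins into the press carriage

TASK

Draw the carriage out from under the hand press to its loading stop, gather every brass spindle pin from the rack into the blue scoop, and pour them all together from the scoop down the carriage's ramp so that each pin comes to lie right down in a groove of its own. Then hang the empty scoop by its crossbar in the yellow hooks of the hook stand and push the carriage fully home under the press ram, with the pins still in their grooves. Do not disturb the drum blanks, the forming die or the mallet.

Things in the scene. Friction and masses are not known exactly. Their poses are not given: they have to be found in the camera images.
- pin1: a round brass spindle pin with domed ends, 14 mm diameter, 80 mm long over the domes, 45 g, polished and slippery; origin at its centre, its y axis along the pin. It starts lying in a cradle of the rack, centre 16 mm above the bench. Three to five pins are present; absent ones read None from the start
- pin2: a round brass spindle pin with domed ends, 14 mm diameter, 80 mm long over the domes, 45 g, polished and slippery; origin at its centre, its y axis along the pin. It starts lying in a cradle of the rack, centre 16 mm above the bench. Three to five pins are present; absent ones read None from the start
- pin3: a round brass spindle pin with domed ends, 14 mm diameter, 80 mm long over the domes, 45 g, polished and slippery; origin at its centre, its y axis along the pin. It starts lying in a cradle of the rack, centre 16 mm above the bench. Three to five pins are present; absent ones read None from the start
- pin4: a round brass spindle pin with domed ends, 14 mm diameter, 80 mm long over the domes, 45 g, polished and slippery; origin at its centre, its y axis along the pin. It starts lying in a cradle of the rack, centre 16 mm above the bench. Three to five pins are present; absent ones read None from the start
- pin5: a round brass spindle pin with domed ends, 14 mm diameter, 80 mm long over the domes, 45 g, polished and slippery; origin at its centre, its y axis along the pin. It starts lying in a cradle of the rack, centre 16 mm above the bench. Three to five pins are present; absent ones read None from the start
- rack: low dark wooden board, 160 x 200 x 8 mm, fixed, origin under its centre; three shallow pale cradles (pairs of 2 mm high strips) run along its y at x = -50, 0 and 50 mm, each holding up to two pins end to end, centred near y = -46 and 46 mm
- scoop: loose blue metal scoop, 0.3 kg, heavy floor; origin on the bench under its middle. Open at the front (-x). Inside 86 mm wide (y), side walls 30 mm above the floor, back wall to z = 42, its outer face at x = 51.5 mm. The floor slopes 0.12 rad down to the back: pins laid across it (along y) roll to the back wall in one row, and roll out once it is tipped lip down clearly over 0.12 rad
- lip (a point): middle of the scoop's front lip, on the floor's upper side: x = -47, z = 17.5 mm in the scoop's frame; the floor is 4 mm thick and its top at the back wall (x = 46) is at z = 6 mm. A 66 mm wide support strip under the floor at x = -12 mm stands on the bench
- grip (a point): centre of the wooden grip block on the upright stem at the scoop's back: x = 49, y = 0, z = 122.5 mm in the scoop's frame; the block is 12 mm thick (x), 36 mm wide (y) and reaches from z = 99 to 146 mm
- bar (a point): centre of the scoop's crossbar, an 8 mm round steel bar along the scoop's y, 120 mm long, its ends free on both sides of the 34 mm wide stem; x = 49, y = 0, z = 95 mm in the scoop's frame
- hook_stand: fixed grey plate 110 mm wide, 12 mm thick, top at z = 131 mm, on a 12 mm high foot; origin on the bench below the plate's front face, which looks to -x. At y = -38 and 38 mm, each 10 mm wide, two ears rise to z = 187 mm and carry two equal yellow side-opening hooks; between the ears it is open above the plate
- throat (a point): rest place of the crossbar's centre, midway between the hooks, 9 mm before the plate face, z = 130 mm; frame as hook_stand. Each hook: bottom arm, upper side z = 126; upturned tip x = -14 to -20 from the plate face, top z = 152; keeper above, to x = -14, underside z = 181. The bar enters from -x between tip and keeper, then drops behind the tip. Scoop hangs back to plate, lip down under 0.1 rad
- press: fixed green hand press on a 12 mm track plate; origin on the bench below the ram. The track runs along its y (x -110 to 110, y -110 to 250 mm). Head 58 mm wide (y), x -10 to 190, z 228 to 303 mm; ram 48 mm diameter down to z = 152 mm; column x 160 to 230 mm, 320 mm high; its curved pull handle, not used, is on the -y side
- carriage (a joint): position of the carriage along the press's +y, m: 0 = fully home under the ram, 0.14 = loading stop. Starts between 0 and 0.06 m, stays where it is left, takes about 3 N to move
- knob (a point): grip point on the axis of the carriage's upright black knob, a 20 mm diameter post up to z = 88 mm; the point is 75 mm above the bench, 95 mm to the +y side of the bed's middle. Moves with the carriage, turned as the press
- bed (a point): grooved aluminium bed on the carriage, tilted 0.26 rad, +x end high; its frame is tilted with it, origin in the middle of the groove floors, 47 mm above the bench. Six grooves along its y, 15.5 mm wide, 15 mm deep, at x = -67, -46.5, -26, -5.5, 15, 35.5 mm, with 5 mm ridges between. Inside 95 mm wide; side and low end walls to z = 27 mm. A seated pin's centre is at z = 7 mm
- ramp (a point): middle of the bed's flat ramp above the last groove: x = 65.5, y = 0, z = 15 mm in the bed's frame, level with the ridge tops; frame turned as the press; the ramp is 42 mm long (x). Pins leaving the lip close above here roll over filled grooves to the next free one if tipped out briskly (0.45 rad within 1 s); let out slowly they may jam on one another
- drum1: bystander: brass drum blank, 88 mm diameter, 100 mm high, origin under its centre
- drum2: bystander: second brass drum blank, same size
- die: bystander: steel forming die, 70 x 70 mm, 46 mm high, origin under its centre
- mallet: bystander: boxwood mallet lying down, head 60 mm diameter, 100 mm long along its x, handle 190 mm towards -y; origin under the head
There are look-alikes about, which are no part of the job. Leave any pink or red look-alike of the pin2 alone.

How it is judged:
On the way, in this order (a step that is already met when the one before it is completed fails the run):
1. with the carriage at its loading stop, every pin is in the scoop and the scoop is lifted clear of the bench (value of joint carriage above 0.132 m and height (world z) of scoop above 0.04 m and x of pin1 in the frame of scoop between -0.05 and 0.055 m and y of pin1 in the frame of scoop between -0.045 and 0.045 m and z of pin1 in the frame of scoop between 0 and 0.06 m and x of pin2 in the frame of scoop between -0.05 and 0.055 m and y of pin2 in the frame of scoop between -0.045 and 0.045 m and z of pin2 in the frame of scoop between 0 and 0.06 m and x of pin3 in the frame of scoop between -0.05 and 0.055 m and y of pin3 in the frame of scoop between -0.045 and 0.045 m and z of pin3 in the frame of scoop between 0 and 0.06 m and x of pin4 in the frame of scoop between -0.05 and 0.055 m and y of pin4 in the frame of scoop between -0.045 and 0.045 m and z of pin4 in the frame of scoop between 0 and 0.06 m and x of pin5 in the frame of scoop between -0.05 and 0.055 m and y of pin5 in the frame of scoop between -0.045 and 0.045 m and z of pin5 in the frame of scoop between 0 and 0.06 m), for 0.2 s.
2. the scoop is tipped over the bed to pour (angle between scoop's own z axis and vertical above 0.13 rad and horizontal distance between lip and bed below 0.13 m and height (world z) of lip above 0.05 m), for 0.05 s.
3. every pin lies down in a groove of the bed, the carriage still at its loading stop (value of joint carriage above 0.125 m and x of pin1 in the frame of bed between -0.078 and 0.05 m and y of pin1 in the frame of bed between -0.05 and 0.05 m and z of pin1 in the frame of bed between 0.002 and 0.0105 m and angle between the y axis of each of pin1, pin2, pin3, pin4, pin5 and the y axis of bed, either way round below 0.12 rad and x of pin2 in the frame of bed between -0.078 and 0.05 m and y of pin2 in the frame of bed between -0.05 and 0.05 m and z of pin2 in the frame of bed between 0.002 and 0.0105 m and x of pin3 in the frame of bed between -0.078 and 0.05 m and y of pin3 in the frame of bed between -0.05 and 0.05 m and z of pin3 in the frame of bed between 0.002 and 0.0105 m and x of pin4 in the frame of bed between -0.078 and 0.05 m and y of pin4 in the frame of bed between -0.05 and 0.05 m and z of pin4 in the frame of bed between 0.002 and 0.0105 m and x of pin5 in the frame of bed between -0.078 and 0.05 m and y of pin5 in the frame of bed between -0.05 and 0.05 m and z of pin5 in the frame of bed between 0.002 and 0.0105 m and linear speed of each of pin1, pin2, pin3, pin4, pin5 below 0.03 m/s), for 0.3 s.
At the end, for the whole second after the job is handed in: every pin is down in a groove (centre under 10.5 mm above the groove floor, within 0.12 rad of it), the carriage within 6 mm of home, the scoop hanging still in both hooks (crossbar within 10 mm of the throat point, 18 mm sideways; scoop tipped under 0.3 rad) (value of joint carriage below 0.006 m and x of pin1 in the frame of bed between -0.078 and 0.05 m and y of pin1 in the frame of bed between -0.05 and 0.05 m and z of pin1 in the frame of bed between 0.002 and 0.0105 m and angle between the y axis of each of pin1, pin2, pin3, pin4, pin5 and the y axis of bed, either way round below 0.12 rad and x of pin2 in the frame of bed between -0.078 and 0.05 m and y of pin2 in the frame of bed between -0.05 and 0.05 m and z of pin2 in the frame of bed between 0.002 and 0.0105 m and x of pin3 in the frame of bed between -0.078 and 0.05 m and y of pin3 in the frame of bed between -0.05 and 0.05 m and z of pin3 in the frame of bed between 0.002 and 0.0105 m and x of pin4 in the frame of bed between -0.078 and 0.05 m and y of pin4 in the frame of bed between -0.05 and 0.05 m and z of pin4 in the frame of bed between 0.002 and 0.0105 m and x of pin5 in the frame of bed between -0.078 and 0.05 m and y of pin5 in the frame of bed between -0.05 and 0.05 m and z of pin5 in the frame of bed between 0.002 and 0.0105 m and linear speed of each of pin1, pin2, pin3, pin4, pin5 below 0.03 m/s and x of bar in the frame of throat between -0.01 and 0.01 m and y of bar in the frame of throat between -0.018 and 0.018 m and z of bar in the frame of throat between -0.009 and 0.01 m and angle between scoop's own z axis and vertical below 0.3 rad and linear speed of scoop below 0.04 m/s); the robot touches nothing.
It fails at once if the drum1 is moved more than 30 mm (distance of drum1 from where it was at the start of the episode above 0.03 m).
It fails at once if the drum2 is moved more than 30 mm (distance of drum2 from where it was at the start of the episode above 0.03 m).
It fails at once if the die is moved more than 30 mm (distance of die from where it was at the start of the episode above 0.03 m).
It fails at once if the mallet is moved more than 30 mm (distance of mallet from where it was at the start of the episode above 0.03 m).
Of pin1, pin2, pin3, pin4, pin5 only 3 to 5 are there at a start; the rules pass over those that are not, and their reading is None.
At some moment in a run one of scoop may be knocked a few centimetres aside while the robot is not near it.
It also fails if it takes over 210 s, if anything falls off the work surface, if the arm or the gripper's body presses on something with over 40 N, if the wrist force passes 120 N, or if a joint passes its speed limit or range.

ROBOT

A 6-joint arm with a two-finger parallel gripper is mounted at the origin on the work surface. World frame = base frame: x ahead of the robot, y to its left, z up, the work surface at z = 0. Lengths are in m, angles in rad, forces in N, time in s.
With the tool pointing down it reaches from about 0.35 to 0.775 m from the base axis. Payload 5.5 kg.
Tool frame: the origin (TCP) lies at the very end of the fingers, on their centre line; the grasp point (between the pads) lies 19 mm behind it; z points along the fingers, y is the line along which they close (so a half turn about z gives the same grasp; the last joint's range is limited). The gripper opens to 85 mm and grips with 20 to 120 N. Pads are 22 mm wide; open, the fingers measure 114 mm over their backs; the gripper's body (76 mm by 85 mm) begins 54 mm behind the grasp point. The pads swing forward as they close: fully open they stand 13 mm farther back than shut.
Start: joints at [1.018, 0.313, 0.046, 1.304, 0, 1.431], TCP at [0.231, 0.527, 0.231] pointing down, gripper open.
Joint ranges: [-2.76, 2.76], [-0.86, 1.69], [-1.03, 1.26], [-2.2, 2.34], [-1.47, 1.5], [-3.14, 3.14]. Speed limits (rad/s): [2.57, 2.57, 3.14, 3.14, 3.14, 3.14].

INTERFACE

Orientations are given as a unit quaternion [w, x, y, z].
In Python, from workcell import env, imaging, ticket gives the robot as it stands. The module is installed in compiled form; this text tells all that it offers.
- The arm moves only by the tool apply_moves, never from a script. Its argument "rows" is a list of rows, each an object with "xyz": the shift along the tool's x, y, z in mm, a list of three; "turn": the turn, a rotation vector about the tool's x, y, z in rad, a list of three; "grip": the opening, from 0 (shut) to 1 (fully open). A call has 1 to 12 rows; each row is the pose to reach, as a shift and turn from the pose commanded when the call began, along the tool's axes at that moment; what a row does not reach only later rows make up. A row lasts 1/12 s, in which the tool goes at most 41.7 mm and 7.16 degrees, less where a joint would pass 70% of its speed; a pose out of reach is approached as far as the arm can. A call with a gripper value outside its range is refused whole. The fingers move at their own pace and stop on an object; "force" is the grip in N (left out, the last holds). Time passes only in rows, so rows that repeat a pose let the fingers close. It gives the time, the measured TCP pose, the force, the opening and the grip force at its end, in the units of the state.
- env.get_state(): the state, without advancing time (a new reading comes with each control period).
- imaging.read_camera(name): name is "scene" or "top" or "wrist"; returns a dict with "color" (480x640x3 uint8, blue, green, red), "z_map" (480x640 float32, m along the optical axis (not along the pixel's ray), 0 where there is no reading), "camera_matrix" (3x3 intrinsics, pixels), "k1" (the pictures are not rectified: a ray, as slopes to the right and down, at radius r is drawn at 1 + k1 r^2 times it, then the intrinsics apply), "view" (4x4, takes a point from world to camera coordinates). Camera axes: x right, y down, z forward; pixel columns grow to the right and rows downward; lengths in m; the calibration is good to about 2 mm. A picture is of the moment at which its call begins.
- ticket.hand_in(): hands the job in; it is judged then, once.
The state is a dict: "clock": time; "joint_pos": joint angles; "qvel": joint speeds; "tau": joint torques, N m; "tcp_pos": TCP position; "orientation": TCP orientation; "wrist_force": force on the tool from outside, world axes, zero at the start; "ft_torque": the same for the moment, N m; "finger_gap": finger opening in m; "grip_force": force on a finger pad.
Only numpy, scipy, OpenCV 4.12 (cv2) and the standard library are available. Lean on these libraries where they do the work, as an engineer would, in place of code of your own. Each camera call takes 0.05 s, during which the arm holds its last target. There are 200 camera calls.

## Working session

There is one attempt and no reset: what is moved stays moved. The work goes in short steps, Python scripts to look and compute and a tool call to move; the robot and the scene stay as the last step left them, time stands still between calls to the robot, and variables do not carry over. Pictures are saved under pics/ and viewed, at most 14 in all, crops included, and the job is handed in when it is done.

Besides the shell and the picture viewer there is one more tool, called after "Call:" by a JSON object that holds its "name" and its "arguments", one argument or row to a line. apply_moves: Moves the arm, as the interface text tells. Its arguments: {"type":"object","properties":{"rows":{"type":"array"},"force":{"type":"number"}},"required":["rows"]}

```bash
mkdir -p pics; cat > h.py <<'E'
import numpy as np, cv2
from scipy.spatial.transform import Rotation as R
from workcell import env, imaging, ticket
def cam(n):
    return imaging.read_camera(n)
def world(c,u,v,z=None):
    """pixel -> world point by depth, or by intersection with plane z"""
    K=c["camera_matrix"];k=c["k1"]
    d=np.array([(u-K[0,2])/K[0,0],(v-K[1,2])/K[1,1]]);s=d.copy()
    for _ in range(10): s=d/(1+k*(s@s))
    T=np.linalg.inv(c["view"]);ray=np.array([s[0],s[1],1.])
    if z is None:
        m=c["z_map"][int(round(v)),int(round(u))]
        return T[:3,:3]@(ray*m)+T[:3,3]
    r=T[:3,:3]@ray;o=T[:3,3]
    return o+r*(z-o[2])/r[2]
def cloud(c):
    K=c["camera_matrix"];k=c["k1"];v,u=np.mgrid[:480,:640]
    d=np.stack([(u-K[0,2])/K[0,0],(v-K[1,2])/K[1,1]],-1);s=d.copy()
    for _ in range(10): s=d/(1+k*(s**2).sum(-1,keepdims=True))
    p=np.dstack([s,np.ones((480,640))])*c["z_map"][...,None]
    T=np.linalg.inv(c["view"]);return p@T[:3,:3].T+T[:3,3]
def proj(c,p):
    q=c["view"]@np.append(p,1);s=q[:2]/q[2];s=s*(1+c["k1"]*(s@s));K=c["camera_matrix"]
    return K[0,0]*s[0]+K[0,2],K[1,1]*s[1]+K[1,2]
def pose():
    s=env.get_state();q=s["orientation"]
    return np.array(s["tcp_pos"]),R.from_quat([q[1],q[2],q[3],q[0]]),s
def rel(p,Rt):
    """tool-frame shift mm and rotvec to reach p, Rt"""
    a,r,_=pose();return np.round(r.inv().apply(np.array(p)-a)*1000,1),np.round((r.inv()*Rt).as_rotvec(),3)
def down(yaw): # tool z down, tool y (closing) along world direction yaw
    y=np.array([np.cos(yaw),np.sin(yaw),0]);z=np.array([0,0,-1.]);return R.from_matrix(np.stack([np.cross(y,z),y,z],1))
E
python3 - <<'E'
from h import *
for n in("scene","top"):
    c=cam(n);cv2.imwrite(f"pics/{n}0.png",c["color"]);print(n,c["camera_matrix"].tolist(),c["k1"],np.linalg.inv(c["view"]).round(3).tolist())
    np.savez(n+"0.npz",**{k:v for k,v in c.items()})
s=env.get_state();print({k:np.round(v,3).tolist() for k,v in s.items()})
print(R.from_quat(np.array(s["orientation"])[[1,2,3,0]]).as_matrix().round(3))
E
```

```text
scene [[591.4548222080988, 0.0, 308.58599746274047], [0.0, 591.4548222080988, 252.1820038246694], [0.0, 0.0, 1.0]] 0.0662644876031058 [[-0.765, 0.476, -0.433, 1.11], [0.644, 0.568, -0.513, 0.81], [0.002, -0.671, -0.741, 1.104], [0.0, 0.0, 0.0, 1.0]]
top [[549.4199690363901, 0.0, 314.0193726563949], [0.0, 549.4199690363901, 241.3907738718145], [0.0, 0.0, 1.0]] 0.011438518737416947 [[-0.023, -0.981, 0.194, 0.326], [-1.0, 0.02, -0.017, 0.131], [0.012, -0.194, -0.981, 1.21], [0.0, 0.0, 0.0, 1.0]]
{'clock': 0.1, 'joint_pos': [1.018, 0.314, 0.045, 1.304, 0.0, 1.431], 'qvel': [-0.002, -0.003, 0.004, 0.001, -0.0, -0.0], 'tau': [0.003, -48.173, 29.924, 0.013, -0.0, 0.0], 'tcp_pos': [0.23, 0.526, 0.23], 'orientation': [-0.0, 0.205, 0.979, -0.001], 'wrist_force': [0.244, 0.164, 0.446], 'ft_torque': [0.029, -0.001, -0.037], 'grip_force': 0.0, 'finger_gap': 0.086}
[[-0.916  0.401 -0.001]
 [ 0.401  0.916 -0.001]
 [ 0.    -0.002 -1.   ]]
```

```bash
ls pics
```

```text
scene0.png
top0.png
```

View pics/top0.png

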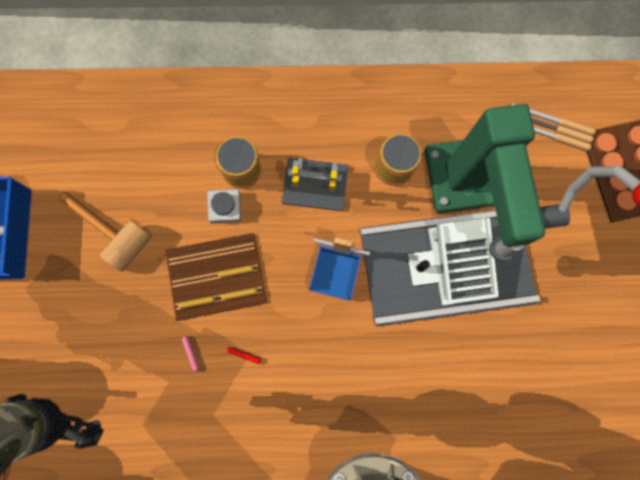

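View pics/scene0.png

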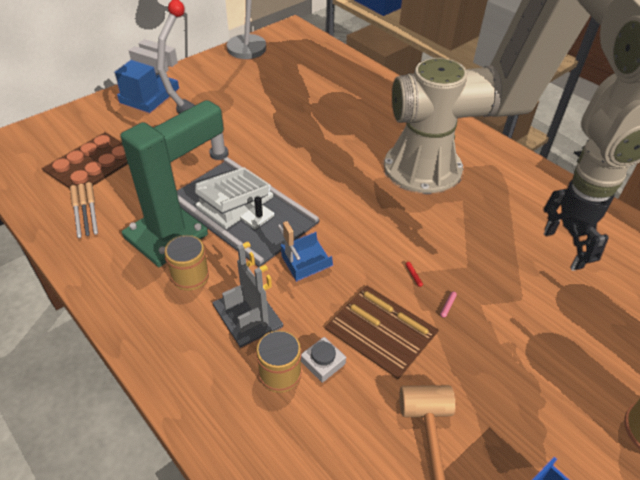

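The top view shows the rack at (216,277) with brass pins in it. The scoop is at (337,270), open towards the robot, the hook stand at (317,180), and the press carriage knob at (422,266). A red pin (245,355) and a pink pin (190,353) are look-alikes. I'll enlarge these areas.

```bash
python3 - <<'E'
from h import *
c=dict(np.load("top0.npz"));im=c["color"]
a=cv2.resize(im[228:328,160:270],None,fx=7,fy=6,interpolation=cv2.INTER_CUBIC)
cv2.imwrite("pics/rack.png",cv2.resize(im[230:325,160:275],(690,570),interpolation=cv2.INTER_CUBIC))
cv2.imwrite("pics/mid.png",cv2.resize(im[150:330,275:545],(800,533),interpolation=cv2.INTER_CUBIC))
E
```

```text
(no output)
```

View pics/rack.png

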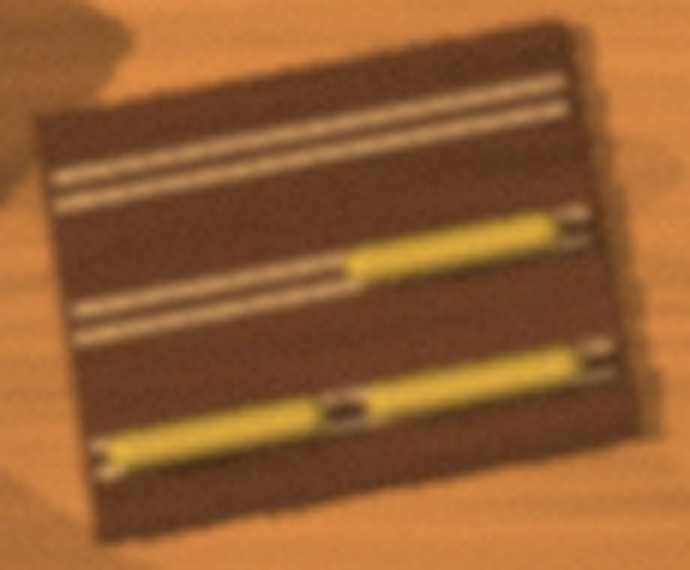

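View pics/mid.png

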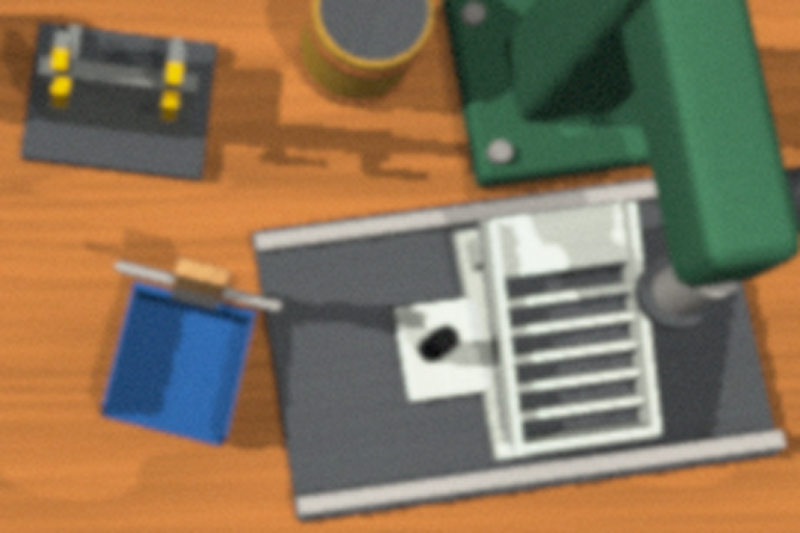

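Three real pins are present. In the rack crop their centres are at (452,249), (475,383) and (214,433). In the mid crop the knob top is near (444,338), the grip top near (201,275), and the crossbar runs from (118,266) to (280,305).

```bash
python3 - <<'E'
from h import *
c=dict(np.load("top0.npz"));s=dict(np.load("scene0.npz"))
rk=lambda x,y:(160+x/6,230+y/6); md=lambda x,y:(275+x/2.963,150+y/2.961)
for n,a,b in(("A",(347,270),(557,228)),("B",(370,403),(580,362)),("C",(108,455),(320,412))):
    p=world(c,*rk(*a),z=.02);q=world(c,*rk(*b),z=.02);print(n,((p+q)/2).round(4),np.linalg.norm(p-q).round(4),np.degrees(np.arctan2(*(p-q)[[1,0]])).round(1))
for n,q,z in(("knob",(444,338),.088),("gripTop",(201,272),.146),("barL",(118,266),.099),("barR",(280,305),.099),("backL",(137,287),.042),("backR",(253,318),.042),("frontL",(103,412),.04),("frontR",(222,443),.04),
 ("hookL",(60,88),.152),("hookR",(170,104),.152),("hookLk",(60,58),.187),("hookRk",(174,72),.187),("trBL",(298,515),.02),("trBR",(783,440),.02),("trTL",(256,240),.02),("bedBL",(500,455),.05),("bedBR",(660,432),.05)):
    print(n,world(c,*md(*q),z=z).round(4),world(c,*md(*q)).round(4))
P=cloud(s);im=s["color"].astype(int)
# yellow hooks in scene, blue scoop, wooden grip
b,g,r=im[...,0],im[...,1],im[...,2]
yel=(r>170)&(g>120)&(b<60)&(abs(P[...,2]-.16)<.05);print("yel",yel.sum(),np.argwhere(yel).mean(0))
Q=P[yel];print(np.c_[Q].round(3)[::max(1,len(Q)//25)])
E
```

```text
A [0.498  0.2835 0.02  ] 0.0773 100.2
B [0.4493 0.275  0.02  ] 0.0766 99.9
C [0.4331 0.3684 0.02  ] 0.0767 100.3
knob [ 0.4951 -0.1165  0.088 ] [ 0.4952 -0.1167  0.0874]
gripTop [0.5343 0.0558 0.146 ] [0.5343 0.0558 0.146 ]
barL [0.549  0.1101 0.099 ] [0.5493 0.1101 0.0974]
barR [ 0.519  -0.0016  0.099 ] [ 0.5193 -0.0018  0.0973]
backL [0.5445 0.0956 0.042 ] [0.5447 0.0955 0.0407]
backR [0.5197 0.0117 0.042 ] [0.5204 0.0113 0.0378]
frontL [0.4537 0.1224 0.04  ] [0.4554 0.1223 0.0243]
frontR [0.4295 0.0374 0.04  ] [0.4315 0.0357 0.0179]
hookL [0.6622 0.1475 0.152 ] [0.6623 0.1475 0.1515]
hookR [0.6494 0.0733 0.152 ] [0.6502 0.0732 0.1495]
hookLk [0.6716 0.1466 0.187 ] [0.6719 0.1466 0.1861]
hookRk [0.6605 0.0719 0.187 ] [0.6617 0.0717 0.1835]
trBL [ 0.378  -0.0174  0.02  ] [ 0.3785 -0.0188  0.0088]
trBR [ 0.4247 -0.3753  0.02  ] [ 0.4246 -0.3748  0.0212]
trTL [0.5826 0.0049 0.02  ] [0.5834 0.0045 0.016 ]
bedBL [ 0.4158 -0.1595  0.05  ] [ 0.4176 -0.1653  0.027 ]
bedBR [ 0.4297 -0.2751  0.05  ] [ 0.4334 -0.2893  0.0095]
yel 10 [268.4 256.4]
[[0.654 0.073 0.151]
 [0.655 0.078 0.15 ]
 [0.661 0.069 0.127]
 [0.659 0.069 0.125]
 [0.654 0.074 0.126]
 [0.663 0.072 0.127]
 [0.665 0.148 0.151]
 [0.667 0.153 0.151]
 [0.666 0.147 0.127]
 [0.666 0.151 0.128]]
```

```bash
cat >> h.py <<'E'
def scoop(c=None,verbose=False):
    """bar centre xy and yaw of scoop x axis, from the top camera"""
    c=c or cam("top");P=cloud(c).reshape(-1,3)
    im=c["color"].reshape(-1,3).astype(int)
    blue=(im[:,0]>90)&(im[:,0]>im[:,2]*2)&(P[:,2]>0)&(P[:,2]<.06)&(P[:,1]>-.2)&(P[:,1]<.3)
    m=np.median(P[blue],0)
    near=np.hypot(*(P[:,:2]-m[:2]).T)<.13
    b=P[near&(P[:,2]>.088)&(P[:,2]<.105)]
    g=P[near&(P[:,2]>.135)&(P[:,2]<.155)]
    w,V=np.linalg.eigh(np.cov(b[:,:2].T));d=V[:,1]*np.sign(V[1,1])
    t=(b[:,:2]-b[:,:2].mean(0))@d;ctr=b[:,:2].mean(0)+d*(t.max()+t.min())/2
    return dict(bar=ctr,yaw=np.arctan2(d[1],d[0])-np.pi/2,len=np.ptp(t),n=len(b),grip=g.mean(0),blue=m)
E
python3 - <<'E'
from h import *
c=dict(np.load("top0.npz"));print(scoop(c))
P=cloud(c).reshape(-1,3);s=dict(np.load("scene0.npz"));S=cloud(s).reshape(-1,3)
for Q,nm in((P,"top"),(S,"scene")):
    k=Q[(np.hypot(Q[:,0]-.495,Q[:,1]+.117)<.03)&(Q[:,2]>.08)&(Q[:,2]<.1)];print(nm,"knob",len(k),k.mean(0),k.min(0),k.max(0))
    for n,(x,y) in dict(d1=(.68,.27),d2=(.68,-.03)).items():
        k=Q[(np.hypot(Q[:,0]-x,Q[:,1]-y)<.12)&(abs(Q[:,2]-.1)<.004)];print(nm,n,len(k),k.mean(0),np.median(k,0),k.min(0),k.max(0))
print(world(c,400,152),world(c,238,157),world(c,224,205))
for n,yaw,p in(("knob",np.radians(7.4),(.495,-.1165,.14)),):
    print(n,rel(p,down(yaw)))
E
```

```text
{'bar': array([0.53468394, 0.05457985]), 'yaw': np.float64(-0.2688685733535734), 'len': np.float64(0.11918263805443918), 'n': 165, 'grip': array([0.53437723, 0.05448249, 0.14438643]), 'blue': array([0.49052948, 0.06642665, 0.01141906])}
top knob 75 [ 0.49575502 -0.11790704  0.0865377 ] [ 0.48715939 -0.12818278  0.08094317] [ 0.50448408 -0.10916437  0.09257771]
top d1 1155 [0.73346311 0.27349819 0.09987684] [0.73372419 0.27329178 0.09990533] [0.68067361 0.15522665 0.09600162] [0.77765974 0.31597548 0.10398607]
top d2 1190 [ 0.73260069 -0.07588285  0.09990737] [ 0.73287615 -0.07729932  0.09985957] [ 0.66486503 -0.12144811  0.09601833] [0.77743158 0.0880727  0.10397527]
scene knob 46 [ 0.49839323 -0.1145759   0.08609666] [ 0.4873817  -0.12514374  0.08005003] [ 0.50778292 -0.10435642  0.09313154]
scene d1 1154 [0.73723301 0.27465198 0.10103822] [0.7372842  0.27663106 0.10121361] [0.68281686 0.15071686 0.09602115] [0.77990474 0.319085   0.10398554]
scene d2 815 [ 0.73651049 -0.06981102  0.10069821] [ 0.73715524 -0.07093774  0.10087965] [ 0.67799444 -0.11910132  0.09603609] [0.77903376 0.0881271  0.10397674]
[ 0.73555145 -0.07569038  0.1010144 ] [0.73193881 0.26903677 0.09794794] [0.6410707  0.30551484 0.04676151]
knob (array([-500.2, -482.5,   91.2]), array([-2.000e-03,  1.000e-03,  1.029e+00]))
```

Call:
{"name": "apply_moves", "arguments": {
  "rows": [
    {"xyz":[-501,-483,30],"turn":[0,0,1.03],"grip":0.55},
    {"xyz":[-501,-483,30],"turn":[0,0,1.03],"grip":0.55},
    {"xyz":[-501,-483,30],"turn":[0,0,1.03],"grip":0.55},
    {"xyz":[-501,-483,30],"turn":[0,0,1.03],"grip":0.55},
    {"xyz":[-501,-483,30],"turn":[0,0,1.03],"grip":0.55},
    {"xyz":[-501,-483,30],"turn":[0,0,1.03],"grip":0.55},
    {"xyz":[-501,-483,30],"turn":[0,0,1.03],"grip":0.55},
    {"xyz":[-501,-483,30],"turn":[0,0,1.03],"grip":0.55},
    {"xyz":[-501,-483,30],"turn":[0,0,1.03],"grip":0.55},
    {"xyz":[-501,-483,30],"turn":[0,0,1.03],"grip":0.55},
    {"xyz":[-501,-483,30],"turn":[0,0,1.03],"grip":0.55},
    {"xyz":[-501,-483,30],"turn":[0,0,1.03],"grip":0.55}
  ]
}}

```text
clock: 1.1
tcp_pos: [0.421, 0.0629, 0.2096]
orientation: [-0.0, 0.66, 0.751, 0.0]
wrist_force: [1.4, -0.3, -0.3]
finger_gap: 0.0472
grip_force: 0.0
```

```bash
python3 - <<'E'
from h import *
print(pose()[0],pose()[1].as_matrix().round(3).tolist(),pose()[2]["joint_pos"])
print(rel((.4970,-.1165,.14),down(np.radians(7.4))))
E
```

```text
[0.42103978 0.06285752 0.20961353] [[-0.128, 0.992, 0.0], [0.992, 0.128, 0.0], [0.0, 0.0, -1.0]] [-4.09959653e-02  3.35401931e-02 -3.48547298e-01  1.18866045e+00
  2.02545730e-04  1.40189431e+00]
(array([-187.6,   52.5,   69.6]), array([ 0.   , -0.   , -0.001]))
```

Call:
{"name": "apply_moves", "arguments": {
  "rows": [
    {"xyz":[-40,11,12],"turn":[0,0,0],"grip":0.5},
    {"xyz":[-80,22,24],"turn":[0,0,0],"grip":0.5},
    {"xyz":[-120,33,36],"turn":[0,0,0],"grip":0.5},
    {"xyz":[-160,44,50],"turn":[0,0,0],"grip":0.5},
    {"xyz":[-188,52,65],"turn":[0,0,0],"grip":0.5},
    {"xyz":[-188,52,70],"turn":[0,0,0],"grip":0.5},
    {"xyz":[-188,52,70],"turn":[0,0,0],"grip":0.5}
  ]
}}

```text
clock: 1.68
tcp_pos: [0.4955, -0.1161, 0.1373]
orientation: [-0.002, 0.662, 0.75, -0.001]
wrist_force: [-0.6, 0.8, 0.7]
finger_gap: 0.0425
grip_force: 0.0
```

```bash
python3 - <<'E'
from h import *
c=cam("wrist");cv2.imwrite("pics/w1.png",c["color"]);np.savez("w1.npz",**c)
a,r,s=pose();print(a,s["finger_gap"]);T=np.linalg.inv(c["view"]);print((r.inv().apply(T[:3,3]-a)).round(4),(r.inv().as_matrix()@T[:3,:3]).round(3).tolist())
Q=cloud(c).reshape(-1,3);k=Q[(np.hypot(Q[:,0]-.497,Q[:,1]+.1165)<.03)&(Q[:,2]>.08)&(Q[:,2]<.095)];print(len(k),k.mean(0),k.min(0),k.max(0))
E
```

```text
[ 0.49533254 -0.11492823  0.13839084] 0.04264433187264598
[ 0.0739  0.0004 -0.1406] [[-0.001, -0.956, -0.292], [1.0, -0.001, -0.002], [0.001, -0.292, 0.956]]
1016 [ 0.49802664 -0.11656557  0.08623547] [ 0.48838478 -0.12706664  0.08000217] [ 0.50826693 -0.10778618  0.08874857]
```

View pics/w1.png

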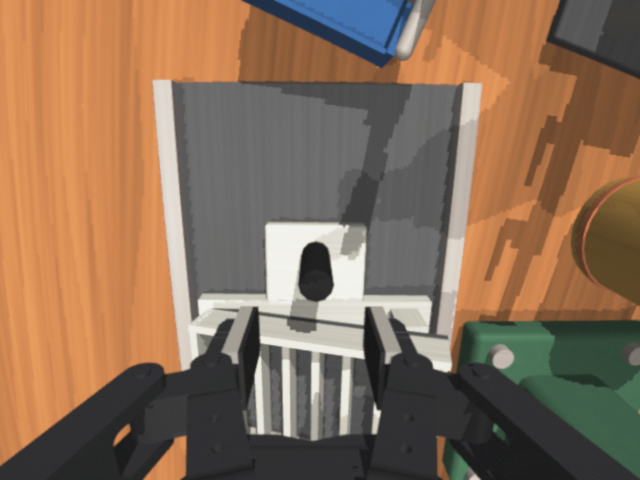

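The wrist view shows the knob top at (317,285), centred between the fingers. The bed's high wall is behind it and the scoop bar end is at (410,40).

Call:
{"name": "apply_moves", "arguments": {
  "rows": [
    {"xyz":[-2,2,25],"turn":[0,0,0],"grip":0.5},
    {"xyz":[-2,2,50],"turn":[0,0,0],"grip":0.5},
    {"xyz":[-2,2,75],"turn":[0,0,0],"grip":0.5},
    {"xyz":[-2,2,82],"turn":[0,0,0],"grip":0.5},
    {"xyz":[-2,2,82],"turn":[0,0,0],"grip":0.2},
    {"xyz":[-2,2,82],"turn":[0,0,0],"grip":0.1},
    {"xyz":[-2,2,82],"turn":[0,0,0],"grip":0.1},
    {"xyz":[-2,2,82],"turn":[0,0,0],"grip":0.1},
    {"xyz":[-2,2,82],"turn":[0,0,0],"grip":0.1}
  ],
  "force": 50
}}

```text
clock: 2.48
tcp_pos: [0.4977, -0.1158, 0.0587]
orientation: [-0.001, 0.66, 0.751, -0.0]
wrist_force: [-5.4, 1.9, -0.2]
finger_gap: 0.0183
grip_force: 49.8
```

Call:
{"name": "apply_moves", "arguments": {
  "rows": [
    {"xyz":[10,0,0],"turn":[0,0,0],"grip":0.1},
    {"xyz":[20,0,0],"turn":[0,0,0],"grip":0.1},
    {"xyz":[30,0,0],"turn":[0,0,0],"grip":0.1},
    {"xyz":[40,0,0],"turn":[0,0,0],"grip":0.1},
    {"xyz":[50,0,0],"turn":[0,0,0],"grip":0.1},
    {"xyz":[60,0,0],"turn":[0,0,0],"grip":0.1},
    {"xyz":[68,0,0],"turn":[0,0,0],"grip":0.1},
    {"xyz":[74,0,0],"turn":[0,0,0],"grip":0.1},
    {"xyz":[80,0,0],"turn":[0,0,0],"grip":0.1},
    {"xyz":[84,0,0],"turn":[0,0,0],"grip":0.1},
    {"xyz":[87,0,0],"turn":[0,0,0],"grip":0.1},
    {"xyz":[90,0,0],"turn":[0,0,0],"grip":0.1}
  ]
}}

```text
clock: 3.48
tcp_pos: [0.4875, -0.0274, 0.0587]
orientation: [0.001, 0.66, 0.751, -0.0]
wrist_force: [-4.2, -3.5, 2.1]
finger_gap: 0.0184
grip_force: 50.2
```

Call:
{"name": "apply_moves", "arguments": {
  "rows": [
    {"xyz":[2,0,0],"turn":[0,0,0],"grip":0.1},
    {"xyz":[4,0,0],"turn":[0,0,0],"grip":0.1},
    {"xyz":[6,0,0],"turn":[0,0,0],"grip":0.1},
    {"xyz":[7,0,0],"turn":[0,0,0],"grip":0.1},
    {"xyz":[7,0,0],"turn":[0,0,0],"grip":0.1}
  ]
}}

```text
clock: 3.9
tcp_pos: [0.4867, -0.0203, 0.0587]
orientation: [0.0, 0.66, 0.751, 0.0]
wrist_force: [-4.4, -1.9, 4.4]
finger_gap: 0.0184
grip_force: 50.3
```

Not at the stop yet, so I'll continue gently.

Call:
{"name": "apply_moves", "arguments": {
  "rows": [
    {"xyz":[2,0,0],"turn":[0,0,0],"grip":0.1},
    {"xyz":[4,0,0],"turn":[0,0,0],"grip":0.1},
    {"xyz":[5,0,0],"turn":[0,0,0],"grip":0.1},
    {"xyz":[5,0,0],"turn":[0,0,0],"grip":0.1}
  ]
}}

```text
clock: 4.23
tcp_pos: [0.4864, -0.018, 0.0587]
orientation: [0.002, 0.661, 0.75, -0.002]
wrist_force: [-4.9, -12.0, 1.2]
finger_gap: 0.0189
grip_force: 50.1
```

```bash
python3 - <<'E'
from h import *
c=cam("top");np.savez("top1.npz",**c);P=cloud(c)
# track top plane corners and bed walls
cv2.imwrite("pics/t1.png",cv2.resize(c["color"][200:330,300:545],(784,416),interpolation=cv2.INTER_CUBIC))
print(scoop(c),pose()[2]["wrist_force"],pose()[0])
E
```

```text
{'bar': array([0.53555178, 0.05794072]), 'yaw': np.float64(-0.26999922028793755), 'len': np.float64(0.11224516742227847), 'n': 151, 'grip': array([0.53500161, 0.04626775, 0.14549404]), 'blue': array([0.48943041, 0.06657084, 0.01138608])} [ -4.92594989 -11.90047342   2.010961  ] [ 0.48642301 -0.01798257  0.058675  ]
```

View pics/t1.png

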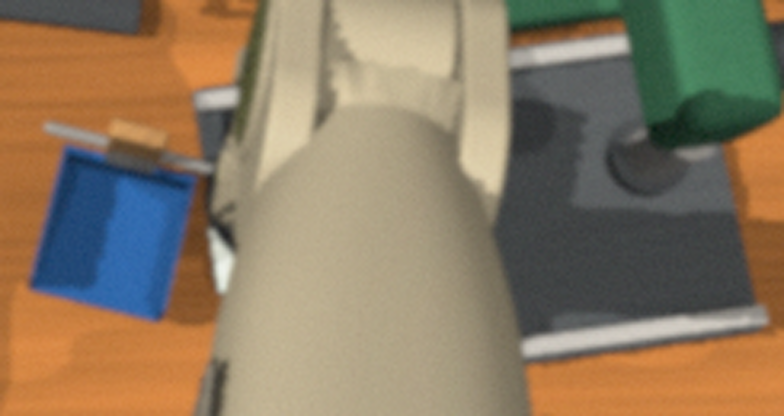

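Call:
{"name": "apply_moves", "arguments": {
  "rows": [
    {"xyz":[0,0,0],"turn":[0,0,0],"grip":0.38},
    {"xyz":[0,0,0],"turn":[0,0,0],"grip":0.38},
    {"xyz":[0,0,-35],"turn":[0,0,0],"grip":0.38},
    {"xyz":[0,0,-75],"turn":[0,0,0],"grip":0.38},
    {"xyz":[0,0,-115],"turn":[0,0,0],"grip":0.38},
    {"xyz":[10,5,-140],"turn":[0,0,0],"grip":0.38},
    {"xyz":[320,15,-141],"turn":[0,0,-0.045],"grip":0.38},
    {"xyz":[320,15,-141],"turn":[0,0,-0.045],"grip":0.38},
    {"xyz":[320,15,-141],"turn":[0,0,-0.045],"grip":0.38},
    {"xyz":[320,15,-141],"turn":[0,0,-0.045],"grip":0.38},
    {"xyz":[320,15,-141],"turn":[0,0,-0.045],"grip":0.38},
    {"xyz":[320,15,-141],"turn":[0,0,-0.045],"grip":0.38}
  ]
}}

```text
clock: 5.28
tcp_pos: [0.4657, 0.247, 0.1996]
orientation: [0.0, 0.643, 0.766, 0.002]
wrist_force: [0.9, -0.8, 0.8]
finger_gap: 0.0328
grip_force: 0.0
```

Call:
{"name": "apply_moves", "arguments": {
  "rows": [
    {"xyz":[40,0,0],"turn":[0,0,0],"grip":0.38},
    {"xyz":[62,0,0],"turn":[0,0,0],"grip":0.38},
    {"xyz":[62,0,0],"turn":[0,0,0],"grip":0.38}
  ]
}}

```text
clock: 5.53
tcp_pos: [0.4543, 0.3103, 0.1991]
orientation: [-0.001, 0.641, 0.768, 0.002]
wrist_force: [-0.5, -0.1, -0.7]
finger_gap: 0.0326
grip_force: 0.0
```

```bash
cat >> h.py <<'E'
def pins(c):
    """brass blobs on the rack: centre xy, axis yaw, length"""
    P=cloud(c);hsv=cv2.cvtColor(c["color"],cv2.COLOR_BGR2HSV)
    m=cv2.inRange(hsv,(18,110,90),(34,255,255))&((P[...,2]<.05)&(P[...,2]>.003)).astype(np.uint8)*255
    n,l,st,_=cv2.connectedComponentsWithStats(m);out=[]
    for i in range(1,n):
        if st[i,4]<80: continue
        (u,v),(w,h),a=cv2.minAreaRect(np.argwhere(l==i)[:,::-1].astype(np.float32))
        q=cv2.boxPoints(((u,v),(w,h),a))
        W=[world(c,*p,z=.018)[:2] for p in q];e=[W[1]-W[0],W[2]-W[1]];e=max(e,key=np.linalg.norm)
        out.append((np.mean(W,0).round(4),round(float(np.arctan2(e[1],e[0]))%np.pi,3),round(float(np.linalg.norm(e)),4),st[i,4],(int(u),int(v))))
    return out
E
python3 - <<'E'
from h import *
c=cam("wrist");cv2.imwrite("pics/w2.png",c["color"]);np.savez("w2.npz",**c)
print(pose()[0],pose()[2]["wrist_force"])
for p in pins(c):print(p)
t=cam("top");np.savez("top2.npz",**t);print(pins(t));print(scoop(t))
E
```

```text
[0.45458971 0.30814007 0.19897391] [ 0.2085371  -0.29431047  0.13914622]
(array([0.4356, 0.3684]), 1.749, 0.0782, np.int32(1502), (301, 154))
(array([0.4521, 0.2766]), 1.749, 0.0788, np.int32(1192), (301, 262))
(array([0.5011, 0.285 ]), 1.742, 0.0781, np.int32(1193), (357, 262))
(array([0.7254, 0.2798]), 1.198, 0.0867, np.int32(2188), (581, 306))
[(array([ 0.7163, -0.0512]), 0.609, 0.0641, np.int32(89), (383, 173)), (array([0.5001, 0.2838]), 1.732, 0.0783, np.int32(242), (235, 270)), (array([0.4502, 0.2774]), 1.748, 0.0799, np.int32(236), (238, 293))]
{'bar': array([0.52576128, 0.03820246]), 'yaw': np.float64(-0.38917438834803564), 'len': np.float64(0.15586456449040648), 'n': 183, 'grip': array([0.53438283, 0.05442817, 0.14426434]), 'blue': array([0.4907789 , 0.06704578, 0.01149479])}
```

View pics/w2.png

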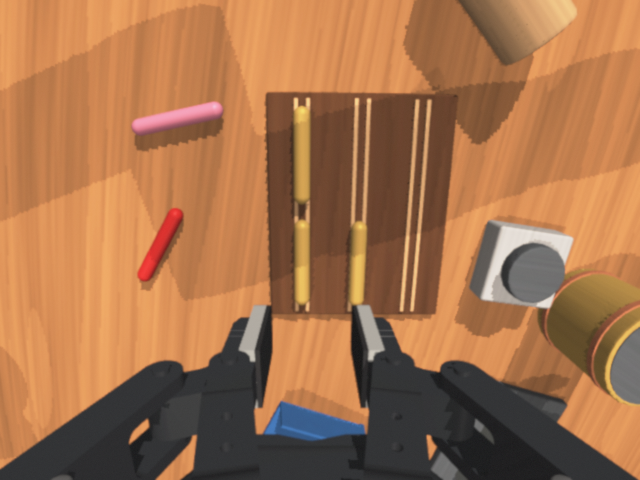

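```bash
sed -i 's/    b=P\[near&(P\[:,2\]>.088)/    g0=P[near\&(P[:,2]>.135)\&(P[:,2]<.155)].mean(0);b=P[(np.hypot(*(P[:,:2]-g0[:2]).T)<.068)\&(P[:,2]>.088)/' h.py
python3 - <<'E'
from h import *
print(rel((.452,.2766,.0105),down(.1755)));print(scoop(dict(np.load("top2.npz"))))
E
```

```text
(array([-29.2,  -8.2, 188.4]), array([ 0.001, -0.001,  0.   ]))
{'bar': array([0.53475198, 0.05480022]), 'yaw': np.float64(-0.271197565825966), 'len': np.float64(0.11884646774897256), 'n': 162, 'grip': array([0.53438283, 0.05442817, 0.14426434]), 'blue': array([0.4907789 , 0.06704578, 0.01149479])}
```

Call:
{"name": "apply_moves", "arguments": {
  "rows": [
    {"xyz":[-29,-8,40],"turn":[0,0,0],"grip":0.32},
    {"xyz":[-29,-8,80],"turn":[0,0,0],"grip":0.32},
    {"xyz":[-29,-8,120],"turn":[0,0,0],"grip":0.32},
    {"xyz":[-29,-8,155],"turn":[0,0,0],"grip":0.32},
    {"xyz":[-29,-8,175],"turn":[0,0,0],"grip":0.32},
    {"xyz":[-29,-8,184],"turn":[0,0,0],"grip":0.32},
    {"xyz":[-29,-8,188],"turn":[0,0,0],"grip":0.32},
    {"xyz":[-29,-8,188],"turn":[0,0,0],"grip":0.25},
    {"xyz":[-29,-8,188],"turn":[0,0,0],"grip":0.05},
    {"xyz":[-29,-8,188],"turn":[0,0,0],"grip":0.05},
    {"xyz":[-29,-8,188],"turn":[0,0,0],"grip":0.05},
    {"xyz":[-29,-8,188],"turn":[0,0,0],"grip":0.05}
  ],
  "force": 40
}}

```text
clock: 6.63
tcp_pos: [0.4532, 0.2756, 0.012]
orientation: [0.001, 0.643, 0.766, 0.001]
wrist_force: [-0.7, -0.4, 3.1]
finger_gap: 0.0125
grip_force: 39.4
```

Call:
{"name": "apply_moves", "arguments": {
  "rows": [
    {"xyz":[0,0,-20],"turn":[0,0,0],"grip":0.05},
    {"xyz":[0,0,-60],"turn":[0,0,0],"grip":0.05},
    {"xyz":[0,0,-100],"turn":[0,0,0],"grip":0.05},
    {"xyz":[-10,0,-140],"turn":[0,0,0],"grip":0.05},
    {"xyz":[-286,-23,-185],"turn":[0,0,0.445],"grip":0.05},
    {"xyz":[-286,-23,-185],"turn":[0,0,0.445],"grip":0.05},
    {"xyz":[-286,-23,-185],"turn":[0,0,0.445],"grip":0.05},
    {"xyz":[-286,-23,-185],"turn":[0,0,0.445],"grip":0.05},
    {"xyz":[-286,-23,-185],"turn":[0,0,0.445],"grip":0.05},
    {"xyz":[-286,-23,-185],"turn":[0,0,0.445],"grip":0.05},
    {"xyz":[-286,-23,-185],"turn":[0,0,0.445],"grip":0.05},
    {"xyz":[-286,-23,-185],"turn":[0,0,0.445],"grip":0.05}
  ]
}}

```text
clock: 7.63
tcp_pos: [0.4803, -0.0157, 0.1974]
orientation: [0.002, 0.798, 0.602, 0.001]
wrist_force: [0.6, 0.3, 0.4]
finger_gap: 0.0122
grip_force: 39.2
```

Call:
{"name": "apply_moves", "arguments": {
  "rows": [
    {"xyz":[0,0,0],"turn":[0,0,0],"grip":0.05},
    {"xyz":[0,0,0],"turn":[0,0,0],"grip":0.05}
  ]
}}

```text
clock: 7.8
tcp_pos: [0.4784, -0.0105, 0.1958]
orientation: [-0.0, 0.797, 0.604, 0.0]
wrist_force: [-0.4, 0.1, -0.4]
finger_gap: 0.0121
grip_force: 39.2
```

```bash
python3 - <<'E'
from h import *
c=cam("wrist");np.savez("w3.npz",**c);cv2.imwrite("pics/w3.png",c["color"])
print(pose()[0],pose()[2]["finger_gap"])
print(scoop(c)); print(scoop())
P=cloud(c);im=c["color"].reshape(-1,3).astype(int);Q=P.reshape(-1,3)
b=(im[:,0]>90)&(im[:,0]>im[:,2]*2)&(Q[:,2]>.0)&(Q[:,2]<.05)&(Q[:,1]>-.05)&(Q[:,1]<.2)
g=np.array([.536,.055]);y=-.27;X=np.array([np.cos(y),np.sin(y)]);Y=np.array([-X[1],X[0]])
L=np.c_[(Q[b][:,:2]-g)@X+.049,(Q[b][:,:2]-g)@Y,Q[b][:,2]]
print(L.min(0),L.max(0),np.percentile(L,[1,99],axis=0).round(4).tolist())
E
```

```text
[ 0.47825676 -0.00990807  0.19555844] 0.012198550230980995
{'bar': array([0.5362698 , 0.05521881]), 'yaw': np.float64(-0.2714782593392884), 'len': np.float64(0.11853085058934965), 'n': 1776, 'grip': array([0.53621948, 0.05520835, 0.14419534]), 'blue': array([0.49067492, 0.06879481, 0.01160699])}
{'bar': array([0.53517857, 0.05629449]), 'yaw': np.float64(-0.27434988942893135), 'len': np.float64(0.1155665768856307), 'n': 159, 'grip': array([0.5343173 , 0.0543526 , 0.14424748]), 'blue': array([0.48861163, 0.06655411, 0.01161639])}
[-0.04548271 -0.04555832  0.00301374] [0.05176351 0.04537303 0.04742735] [[-0.0441, -0.0444, 0.0046], [0.05, 0.0445, 0.0442]]
```

View pics/w3.png

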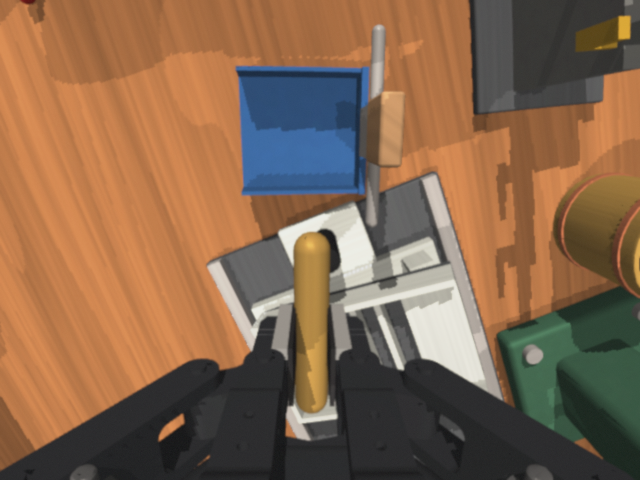

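The wrist view shows the pin held straight, from (312,235) to (312,412), and the scoop clear at (305,130).

```bash
cat >> h.py <<'E'
def inhand(c):
    """extent of held pin in tool frame (visible top side)"""
    a,r,_=pose();Q=r.inv().apply(cloud(c).reshape(-1,3)-a)
    hsv=cv2.cvtColor(c["color"],cv2.COLOR_BGR2HSV);m=(cv2.inRange(hsv,(12,100,60),(34,255,255))>0).ravel()
    q=Q[m&(abs(Q[:,0])<.07)&(abs(Q[:,1])<.012)&(abs(Q[:,2])<.03)]
    return len(q),q.min(0).round(4),q.max(0).round(4),np.median(q,0).round(4)
E
python3 - <<'E'
from h import *
c=dict(np.load("w3.npz"));print(inhand(c))
X=R.from_euler('z',-.2715).apply([1,0,0])
t=np.array([.5363,.0552,0])-.069*X;t[2]=.03
print(t,rel(t,down(-.2715)))
E
```

```text
(5786, array([-0.0368, -0.0065, -0.0217]), array([ 0.0404,  0.0076, -0.002 ]), array([ 0.0076,  0.0004, -0.0098]))
[0.46982749 0.0737042  0.03      ] (array([ 77.9, -30.3, 165.5]), array([-0.001, -0.   ,  0.001]))
```

Call:
{"name": "apply_moves", "arguments": {
  "rows": [
    {"xyz":[40,-15,40],"turn":[0,0,0],"grip":0.05},
    {"xyz":[77,-30,80],"turn":[0,0,0],"grip":0.05},
    {"xyz":[77,-30,115],"turn":[0,0,0],"grip":0.05},
    {"xyz":[77,-30,140],"turn":[0,0,0],"grip":0.05},
    {"xyz":[77,-30,155],"turn":[0,0,0],"grip":0.05},
    {"xyz":[77,-30,165],"turn":[0,0,0],"grip":0.05},
    {"xyz":[77,-30,172],"turn":[0,0,0],"grip":0.05},
    {"xyz":[77,-30,175],"turn":[0,0,0],"grip":0.05},
    {"xyz":[77,-30,175],"turn":[0,0,0],"grip":0.05}
  ]
}}

```text
clock: 8.65
tcp_pos: [0.4699, 0.0724, 0.0202]
orientation: [-0.0, 0.796, 0.605, -0.0]
wrist_force: [-1.5, 0.1, -1.3]
finger_gap: 0.0122
grip_force: 39.4
```

```bash
python3 - <<'E'
from h import *
a,r,s=pose();print(a,s["wrist_force"],s["finger_gap"])
c=cam("wrist");print(scoop(c));np.savez("w4.npz",**c)
cv2.imwrite("pics/w4.png",cv2.resize(c["color"][180:480,150:490],(680,600)))
E
```

```text
[0.46987692 0.07235883 0.02024589] [-1.49138046  0.07757767 -1.28527744] 0.012229972646443963h.py:41: RuntimeWarning: Mean of empty slice.
  g0=P[near&(P[:,2]>.135)&(P[:,2]<.155)].mean(0);b=P[(np.hypot(*(P[:,:2]-g0[:2]).T)<.068)&(P[:,2]>.088)&(P[:,2]<.105)]
  ret = um.true_divide(
  avg = a.mean(axis, **keepdims_kw)
h.py:43: RuntimeWarning: Degrees of freedom <= 0 for slice
  w,V=np.linalg.eigh(np.cov(b[:,:2].T));d=V[:,1]*np.sign(V[1,1])
  c *= np.true_divide(1, fact)
  c *= np.true_divide(1, fact)
h.py:44: RuntimeWarning: Mean of empty slice.
  t=(b[:,:2]-b[:,:2].mean(0))@d;ctr=b[:,:2].mean(0)+d*(t.max()+t.min())/2
Traceback (most recent call last):
  File "h.py", line 44, in scoop
    t=(b[:,:2]-b[:,:2].mean(0))@d;ctr=b[:,:2].mean(0)+d*(t.max()+t.min())/2
                                                         ~~~~~^^
ValueError: zero-size array to reduction operation maximum which has no identity
```

Call:
{"name": "apply_moves", "arguments": {
  "rows": [
    {"xyz":[0,0,0],"turn":[0,0,0],"grip":0.3},
    {"xyz":[0,0,0],"turn":[0,0,0],"grip":0.3},
    {"xyz":[0,0,-20],"turn":[0,0,0],"grip":0.3},
    {"xyz":[0,0,-60],"turn":[0,0,0],"grip":0.32},
    {"xyz":[0,0,-100],"turn":[0,0,0],"grip":0.32},
    {"xyz":[-40,0,-140],"turn":[0,0,0],"grip":0.32},
    {"xyz":[-60,0,-160],"turn":[0,0,0],"grip":0.32},
    {"xyz":[-60,0,-160],"turn":[0,0,0],"grip":0.32}
  ]
}}

```text
clock: 9.37
tcp_pos: [0.4574, 0.0102, 0.1874]
orientation: [0.005, 0.797, 0.603, 0.003]
wrist_force: [1.3, 0.2, 0.6]
finger_gap: 0.0272
grip_force: 0.0
```

```bash
python3 - <<'E'
from h import *
print(pose()[0])
c=cam("wrist");np.savez("w4.npz",**c);cv2.imwrite("pics/w4.png",c["color"][:340])
print(scoop(c));print(rel((.501,.285,.15),down(.1755)))
E
```

```text
[0.45742458 0.01017736 0.18743134]
{'bar': array([0.53584775, 0.05541285]), 'yaw': np.float64(-0.2727489665168201), 'len': np.float64(0.11927626077972293), 'n': 1990, 'grip': array([0.53573089, 0.05579693, 0.14380676]), 'blue': array([0.48349635, 0.06864475, 0.01265667])}
(array([275.2, -32.4,  35.1]), array([ 0.01 ,  0.001, -0.451]))
```

View pics/w4.png

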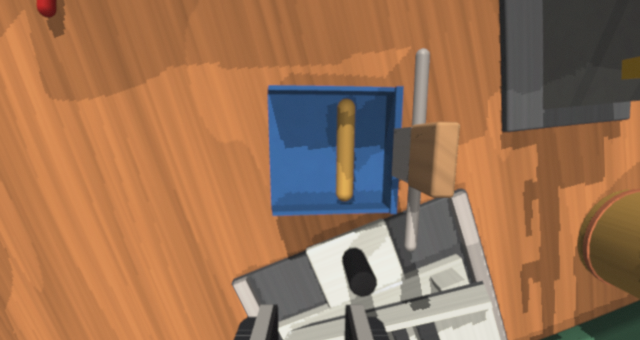

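The first pin is lying across the scoop at (345,150). Next is pin A.

Call:
{"name": "apply_moves", "arguments": {
  "rows": [
    {"xyz":[275,-32,0],"turn":[0.01,0,-0.451],"grip":0.32},
    {"xyz":[275,-32,0],"turn":[0.01,0,-0.451],"grip":0.32},
    {"xyz":[275,-32,0],"turn":[0.01,0,-0.451],"grip":0.32},
    {"xyz":[275,-32,0],"turn":[0.01,0,-0.451],"grip":0.32},
    {"xyz":[275,-32,0],"turn":[0.01,0,-0.451],"grip":0.32},
    {"xyz":[275,-32,0],"turn":[0.01,0,-0.451],"grip":0.32},
    {"xyz":[275,-32,0],"turn":[0.01,0,-0.451],"grip":0.32},
    {"xyz":[275,-32,40],"turn":[0.01,0,-0.451],"grip":0.32},
    {"xyz":[275,-32,60],"turn":[0.01,0,-0.451],"grip":0.32},
    {"xyz":[275,-32,60],"turn":[0.01,0,-0.451],"grip":0.32}
  ]
}}

```text
clock: 10.25
tcp_pos: [0.4936, 0.2872, 0.115]
orientation: [-0.006, 0.64, 0.768, -0.007]
wrist_force: [-1.0, 0.3, -0.7]
finger_gap: 0.0274
grip_force: 0.0
```

```bash
python3 - <<'E'
from h import *
print(pose()[0]);print(rel((.501,.285,.0105),down(.1755)))
c=cam("wrist");print(pins(c))
E
```

```text
[0.49360179 0.28724439 0.11502243]
(array([ -3.6,   8.8, 104.4]), array([-0.019, -0.001,  0.005]))
[(array([0.4362, 0.3682]), 1.746, 0.0787, np.int32(2959), (243, 108)), (array([0.502 , 0.2846]), 1.771, 0.0782, np.int32(2202), (325, 259)), (array([0.7048, 0.3142]), 0.56, 0.019, np.int32(82), (622, 273)), (array([0.7148, 0.269 ]), 1.683, 0.0873, np.int32(3381), (609, 330))]
```

```bash
python3 - <<'E'
from h import *
cam("wrist");print(pose()[0]);print(rel((.5015,.2848,.0105),down(.1755)))
E
```

```text
[0.49630125 0.28732075 0.11966106]
(array([ -3.6,   6. , 109.1]), array([-0.012, -0.002,  0.004]))
```

Call:
{"name": "apply_moves", "arguments": {
  "rows": [
    {"xyz":[-4,6,30],"turn":[-0.01,0,0.003],"grip":0.32},
    {"xyz":[-4,6,60],"turn":[-0.01,0,0.003],"grip":0.32},
    {"xyz":[-4,6,85],"turn":[-0.01,0,0.003],"grip":0.32},
    {"xyz":[-4,6,99],"turn":[-0.01,0,0.003],"grip":0.32},
    {"xyz":[-4,6,106],"turn":[-0.01,0,0.003],"grip":0.32},
    {"xyz":[-4,6,108],"turn":[-0.01,0,0.003],"grip":0.32},
    {"xyz":[-4,6,108],"turn":[-0.01,0,0.003],"grip":0.25},
    {"xyz":[-4,6,108],"turn":[-0.01,0,0.003],"grip":0.05},
    {"xyz":[-4,6,108],"turn":[-0.01,0,0.003],"grip":0.05},
    {"xyz":[-4,6,108],"turn":[-0.01,0,0.003],"grip":0.05},
    {"xyz":[-4,6,108],"turn":[-0.01,0,0.003],"grip":0.05}
  ]
}}

```text
clock: 11.27
tcp_pos: [0.5042, 0.2849, 0.0142]
orientation: [0.0, 0.642, 0.766, 0.002]
wrist_force: [-1.1, -1.2, 6.8]
finger_gap: 0.0123
grip_force: 39.6
```

```bash
python3 - <<'E'
from h import *
print(pose()[2]["wrist_force"]);print(scoop());print(rel((.455,.005,.19),down(-.2715)))
E
```

```text
[-1.09871996 -1.21302825  6.80580508]
{'bar': array([0.53463958, 0.05461879]), 'yaw': np.float64(-0.2715911669673763), 'len': np.float64(0.11911435678303789), 'n': 165, 'grip': array([0.53436387, 0.05441957, 0.14436307]), 'blue': array([0.48253677, 0.07165974, 0.01231525])}
(array([-266.5,  -96.8, -176.8]), array([ 0.003, -0.003,  0.447]))
```

Call:
{"name": "apply_moves", "arguments": {
  "rows": [
    {"xyz":[0,0,-15],"turn":[0,0,0],"grip":0.05},
    {"xyz":[0,0,-55],"turn":[0,0,0],"grip":0.05},
    {"xyz":[0,0,-95],"turn":[0,0,0],"grip":0.05},
    {"xyz":[-10,-10,-135],"turn":[0,0,0],"grip":0.05},
    {"xyz":[-266,-97,-177],"turn":[0,0,0.447],"grip":0.05},
    {"xyz":[-266,-97,-177],"turn":[0,0,0.447],"grip":0.05},
    {"xyz":[-266,-97,-177],"turn":[0,0,0.447],"grip":0.05},
    {"xyz":[-266,-97,-177],"turn":[0,0,0.447],"grip":0.05},
    {"xyz":[-266,-97,-177],"turn":[0,0,0.447],"grip":0.05},
    {"xyz":[-266,-97,-177],"turn":[0,0,0.447],"grip":0.05},
    {"xyz":[-266,-97,-177],"turn":[0,0,0.447],"grip":0.05},
    {"xyz":[-266,-97,-177],"turn":[0,0,0.447],"grip":0.05}
  ]
}}

```text
clock: 12.32
tcp_pos: [0.4541, 0.0013, 0.1903]
orientation: [0.001, 0.798, 0.603, 0.001]
wrist_force: [0.4, -0.4, -0.1]
finger_gap: 0.0121
grip_force: 39.3
```

Call:
{"name": "apply_moves", "arguments": {
  "rows": [
    {"xyz":[0,0,0],"turn":[0,0,0],"grip":0.05},
    {"xyz":[0,0,0],"turn":[0,0,0],"grip":0.05},
    {"xyz":[0,0,0],"turn":[0,0,0],"grip":0.05}
  ]
}}

```text
clock: 12.57
tcp_pos: [0.454, 0.006, 0.1888]
orientation: [-0.001, 0.796, 0.606, 0.001]
wrist_force: [-0.2, 0.3, -0.2]
finger_gap: 0.0123
grip_force: 39.3
```

```bash
cat >> h.py <<'E'
def inscoop(c,s):
    """brass points in the scoop frame"""
    Q=cloud(c).reshape(-1,3);X=np.array([np.cos(s["yaw"]),np.sin(s["yaw"])]);Y=np.array([-X[1],X[0]])
    d=Q[:,:2]-s["bar"];L=np.c_[d@X+.049,d@Y,Q[:,2]]
    hsv=cv2.cvtColor(c["color"],cv2.COLOR_BGR2HSV);m=(cv2.inRange(hsv,(12,100,60),(34,255,255))>0).ravel()
    q=L[m&(abs(L[:,0])<.05)&(abs(L[:,1])<.05)&(L[:,2]<.05)];return len(q),q.min(0).round(4),q.max(0).round(4)
E
python3 - <<'E'
from h import *
c=cam("wrist");c=cam("wrist");np.savez("w5.npz",**c)
print(pose()[0]);print(inhand(c));s=scoop(c);print(s);print(inscoop(c,s))
X=R.from_euler('z',s["yaw"]).apply([1,0,0])
t=np.append(s["bar"],0)-.069*X;t[2]=.020
print(t,rel(t,down(s["yaw"])))
E
```

```text
[0.4539488  0.00627135 0.18865406]
(5606, array([-0.0381, -0.0069, -0.0225]), array([0.0398, 0.0067, 0.0006]), array([ 0.0067, -0.0001, -0.0076]))
{'bar': array([0.5359523 , 0.05548948]), 'yaw': np.float64(-0.27130043124414005), 'len': np.float64(0.11958310380441228), 'n': 2001, 'grip': array([0.53572823, 0.05578942, 0.14379714]), 'blue': array([0.48483932, 0.0700287 , 0.01245569])}
(1792, array([-0.05  , -0.0498, -0.0027]), array([0.0475, 0.05  , 0.0222]))
[0.4694761  0.07398042 0.02      ] (array([ 69. ,  -2.8, 168.8]), array([-0.001, -0.002,  0.002]))
```

Call:
{"name": "apply_moves", "arguments": {
  "rows": [
    {"xyz":[40,-3,40],"turn":[0,0,0],"grip":0.05},
    {"xyz":[69,-3,80],"turn":[0,0,0],"grip":0.05},
    {"xyz":[69,-3,115],"turn":[0,0,0],"grip":0.05},
    {"xyz":[69,-3,140],"turn":[0,0,0],"grip":0.05},
    {"xyz":[69,-3,155],"turn":[0,0,0],"grip":0.05},
    {"xyz":[69,-3,163],"turn":[0,0,0],"grip":0.05},
    {"xyz":[69,-3,167],"turn":[0,0,0],"grip":0.05},
    {"xyz":[69,-3,168],"turn":[0,0,0],"grip":0.05},
    {"xyz":[69,-3,168],"turn":[0,0,0],"grip":0.05}
  ]
}}

```text
clock: 13.42
tcp_pos: [0.4702, 0.073, 0.0218]
orientation: [-0.001, 0.796, 0.605, 0.001]
wrist_force: [-0.9, 0.4, -1.3]
finger_gap: 0.012
grip_force: 39.4
```

Call:
{"name": "apply_moves", "arguments": {
  "rows": [
    {"xyz":[0,0,0],"turn":[0,0,0],"grip":0.3},
    {"xyz":[0,0,0],"turn":[0,0,0],"grip":0.3},
    {"xyz":[0,0,-20],"turn":[0,0,0],"grip":0.3},
    {"xyz":[0,0,-60],"turn":[0,0,0],"grip":0.32},
    {"xyz":[0,0,-100],"turn":[0,0,0],"grip":0.32},
    {"xyz":[-30,0,-140],"turn":[0,0,0],"grip":0.32},
    {"xyz":[-60,0,-165],"turn":[0,0,0],"grip":0.32},
    {"xyz":[-60,0,-165],"turn":[0,0,0],"grip":0.32},
    {"xyz":[-60,0,-165],"turn":[0,0,0],"grip":0.32}
  ]
}}

```text
clock: 14.17
tcp_pos: [0.4556, 0.0129, 0.1894]
orientation: [0.002, 0.797, 0.604, 0.003]
wrist_force: [0.3, 0.3, -0.6]
finger_gap: 0.0271
grip_force: 0.0
```

```bash
python3 - <<'E'
from h import *
c=cam("wrist");c=cam("wrist");np.savez("w6.npz",**c)
print(pose()[0]);s=scoop(c);print(s);Q=inscoop(c,s);print(Q)
print(rel((.436,.3683,.19),down(.1755)))
E
```

```text
[0.45376357 0.0145404  0.18617161]
{'bar': array([0.53577041, 0.05509509]), 'yaw': np.float64(-0.2714769584195613), 'len': np.float64(0.11880156149262831), 'n': 1989, 'grip': array([0.53572175, 0.05585617, 0.14377917]), 'blue': array([0.4792035 , 0.071523  , 0.01330145])}
(3428, array([-0.05  , -0.0495, -0.0031]), array([0.0475, 0.0496, 0.0235]))
(array([ 336. , -112.2,   -3. ]), array([ 0.001, -0.003, -0.448]))
```

Call:
{"name": "apply_moves", "arguments": {
  "rows": [
    {"xyz":[336,-112,-3],"turn":[0,0,-0.448],"grip":0.32},
    {"xyz":[336,-112,-3],"turn":[0,0,-0.448],"grip":0.32},
    {"xyz":[336,-112,-3],"turn":[0,0,-0.448],"grip":0.32},
    {"xyz":[336,-112,-3],"turn":[0,0,-0.448],"grip":0.32},
    {"xyz":[336,-112,-3],"turn":[0,0,-0.448],"grip":0.32},
    {"xyz":[336,-112,-3],"turn":[0,0,-0.448],"grip":0.32},
    {"xyz":[336,-112,-3],"turn":[0,0,-0.448],"grip":0.32},
    {"xyz":[336,-112,-3],"turn":[0,0,-0.448],"grip":0.32},
    {"xyz":[336,-112,20],"turn":[0,0,-0.448],"grip":0.32},
    {"xyz":[336,-112,50],"turn":[0,0,-0.448],"grip":0.32},
    {"xyz":[336,-112,80],"turn":[0,0,-0.448],"grip":0.32},
    {"xyz":[336,-112,80],"turn":[0,0,-0.448],"grip":0.32}
  ]
}}

```text
clock: 15.27
tcp_pos: [0.4299, 0.3673, 0.0988]
orientation: [-0.003, 0.641, 0.768, -0.006]
wrist_force: [-1.5, -1.0, 0.0]
finger_gap: 0.0271
grip_force: 0.0
```

```bash
python3 - <<'E'
from h import *
for _ in range(3): c=cam("wrist")
print(pose()[0]);print(pins(c)[:2]);print(rel((.436,.3683,.0105),down(.1755)))
E
```

```text
[0.43489626 0.36877013 0.10653107]
[(array([0.436 , 0.3687]), 1.762, 0.0793, np.int32(2404), (316, 258)), (array([0.7117, 0.2554]), 2.079, 0.071, np.int32(1173), (625, 448))]
(array([-0.8,  1.1, 96. ]), array([-0.001, -0.002,  0.002]))
```

Call:
{"name": "apply_moves", "arguments": {
  "rows": [
    {"xyz":[-1,1,30],"turn":[0,0,0],"grip":0.32},
    {"xyz":[-1,1,60],"turn":[0,0,0],"grip":0.32},
    {"xyz":[-1,1,80],"turn":[0,0,0],"grip":0.32},
    {"xyz":[-1,1,90],"turn":[0,0,0],"grip":0.32},
    {"xyz":[-1,1,95],"turn":[0,0,0],"grip":0.32},
    {"xyz":[-1,1,96],"turn":[0,0,0],"grip":0.32},
    {"xyz":[-1,1,96],"turn":[0,0,0],"grip":0.25},
    {"xyz":[-1,1,96],"turn":[0,0,0],"grip":0.05},
    {"xyz":[-1,1,96],"turn":[0,0,0],"grip":0.05},
    {"xyz":[-1,1,96],"turn":[0,0,0],"grip":0.05},
    {"xyz":[-1,1,96],"turn":[0,0,0],"grip":0.05}
  ]
}}

```text
clock: 16.33
tcp_pos: [0.4378, 0.3687, 0.0124]
orientation: [-0.0, 0.642, 0.767, 0.002]
wrist_force: [-0.7, -0.0, 5.9]
finger_gap: 0.0121
grip_force: 39.4
```

```bash
python3 - <<'E'
from h import *
print(pose()[2]["wrist_force"]);print(scoop());print(rel((.455,.005,.19),down(-.2715)))
E
```

```text
[-7.41493972e-01 -3.67052442e-04  5.93939508e+00]
{'bar': array([0.53471967, 0.05470623]), 'yaw': np.float64(-0.2706750849168815), 'len': np.float64(0.11888685396742543), 'n': 165, 'grip': array([0.53445339, 0.05437702, 0.14416173]), 'blue': array([0.47743021, 0.07141577, 0.0128835 ])}
(array([-360.4,  -46.5, -178.9]), array([ 0.002, -0.004,  0.449]))
```

Call:
{"name": "apply_moves", "arguments": {
  "rows": [
    {"xyz":[0,0,-15],"turn":[0,0,0],"grip":0.05},
    {"xyz":[0,0,-55],"turn":[0,0,0],"grip":0.05},
    {"xyz":[0,0,-95],"turn":[0,0,0],"grip":0.05},
    {"xyz":[-10,-2,-135],"turn":[0,0,0],"grip":0.05},
    {"xyz":[-360,-46,-179],"turn":[0,0,0.447],"grip":0.05},
    {"xyz":[-360,-46,-179],"turn":[0,0,0.447],"grip":0.05},
    {"xyz":[-360,-46,-179],"turn":[0,0,0.447],"grip":0.05},
    {"xyz":[-360,-46,-179],"turn":[0,0,0.447],"grip":0.05},
    {"xyz":[-360,-46,-179],"turn":[0,0,0.447],"grip":0.05},
    {"xyz":[-360,-46,-179],"turn":[0,0,0.447],"grip":0.05},
    {"xyz":[-360,-46,-179],"turn":[0,0,0.447],"grip":0.05},
    {"xyz":[-360,-46,-179],"turn":[0,0,0.447],"grip":0.05}
  ]
}}

```text
clock: 17.38
tcp_pos: [0.4534, 0.0252, 0.187]
orientation: [-0.0, 0.796, 0.606, 0.001]
wrist_force: [0.6, 0.2, -1.1]
finger_gap: 0.0121
grip_force: 39.2
```

Call:
{"name": "apply_moves", "arguments": {
  "rows": [
    {"xyz":[-68,0,0],"turn":[0,0,0],"grip":0.05},
    {"xyz":[0,0,0],"turn":[0,0,0],"grip":0.05},
    {"xyz":[0,0,0],"turn":[0,0,0],"grip":0.05},
    {"xyz":[0,0,0],"turn":[0,0,0],"grip":0.05}
  ]
}}

```text
clock: 17.72
tcp_pos: [0.4541, 0.0245, 0.1866]
orientation: [-0.001, 0.798, 0.603, 0.001]
wrist_force: [-1.0, -0.3, -0.3]
finger_gap: 0.0118
grip_force: 39.2
```

```bash
python3 - <<'E'
from h import *
for _ in range(3): c=cam("wrist")
np.savez("w7.npz",**c)
print(pose()[0]);print(inhand(c));s=scoop(c);print(s);print(inscoop(c,s))
X=R.from_euler('z',s["yaw"]).apply([1,0,0])
t=np.append(s["bar"],0)-.069*X;t[2]=.020
print(t,rel(t,down(s["yaw"])))
cv2.imwrite("pics/w7.png",c["color"])
E
```

```text
[0.45345535 0.02751923 0.1863308 ]
(5753, array([-0.0379, -0.0067, -0.0218]), array([ 0.0395,  0.0073, -0.0017]), array([ 0.0065,  0.0002, -0.0092]))
{'bar': array([0.53574615, 0.05513518]), 'yaw': np.float64(-0.27160556992043605), 'len': np.float64(0.11853490879023984), 'n': 1988, 'grip': array([0.53567629, 0.05589477, 0.14370545]), 'blue': array([0.47904006, 0.07039969, 0.01341337])}
(3394, array([-0.05  , -0.0499, -0.0036]), array([0.0494, 0.05  , 0.0236]))
[0.46927559 0.07364639 0.02      ] (array([ 48.3,   3.1, 166.4]), array([-0.   , -0.002,  0.003]))
```

View pics/w7.png

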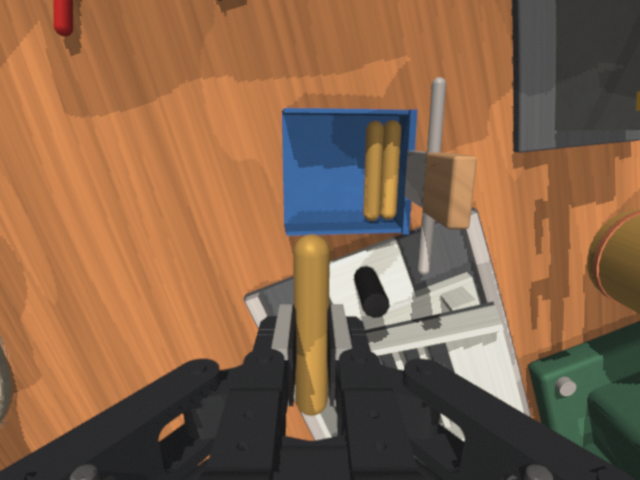

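Two pins lie in a row at the back wall, at (375,170) and (391,170). I'll place the third.

Call:
{"name": "apply_moves", "arguments": {
  "rows": [
    {"xyz":[30,3,40],"turn":[0,0,0],"grip":0.05},
    {"xyz":[48,3,80],"turn":[0,0,0],"grip":0.05},
    {"xyz":[48,3,115],"turn":[0,0,0],"grip":0.05},
    {"xyz":[48,3,140],"turn":[0,0,0],"grip":0.05},
    {"xyz":[48,3,155],"turn":[0,0,0],"grip":0.05},
    {"xyz":[48,3,163],"turn":[0,0,0],"grip":0.05},
    {"xyz":[48,3,166],"turn":[0,0,0],"grip":0.05},
    {"xyz":[48,3,166],"turn":[0,0,0],"grip":0.05},
    {"xyz":[48,3,166],"turn":[0,0,0],"grip":0.05}
  ]
}}

```text
clock: 18.62
tcp_pos: [0.4702, 0.0734, 0.0214]
orientation: [-0.0, 0.795, 0.606, 0.001]
wrist_force: [-0.7, 1.0, -1.0]
finger_gap: 0.0121
grip_force: 39.4
```

Call:
{"name": "apply_moves", "arguments": {
  "rows": [
    {"xyz":[0,0,0],"turn":[0,0,0],"grip":0.26},
    {"xyz":[0,0,0],"turn":[0,0,0],"grip":0.26},
    {"xyz":[0,0,-20],"turn":[0,0,0],"grip":0.26},
    {"xyz":[0,0,-60],"turn":[0,0,0],"grip":0.3},
    {"xyz":[0,0,-100],"turn":[0,0,0],"grip":0.4},
    {"xyz":[-30,10,-140],"turn":[0,0,0],"grip":0.5},
    {"xyz":[-50,30,-165],"turn":[0,0,0],"grip":0.5},
    {"xyz":[-50,40,-165],"turn":[0,0,0],"grip":0.5},
    {"xyz":[-50,40,-165],"turn":[0,0,0],"grip":0.5},
    {"xyz":[-50,40,-165],"turn":[0,0,0],"grip":0.5}
  ]
}}

```text
clock: 19.45
tcp_pos: [0.4953, 0.013, 0.1861]
orientation: [-0.0, 0.796, 0.605, 0.002]
wrist_force: [-0.5, -0.6, -0.4]
finger_gap: 0.0428
grip_force: 0.0
```

```bash
python3 - <<'E'
from h import *
for _ in range(3): c=cam("wrist")
np.savez("w8.npz",**c)
a,r,_=pose();print(a);s=scoop(c);print(s);print(inscoop(c,s))
g=P=None
print(rel((*s["bar"],.104),down(s["yaw"])))
cv2.imwrite("pics/w8.png",c["color"][:340])
# bed & hook measurements
Q=cloud(c).reshape(-1,3);k=Q[(np.hypot(Q[:,0]-.487,Q[:,1]+.018)<.03)&(Q[:,2]>.08)&(Q[:,2]<.092)];print("knob",len(k),k.min(0),k.max(0))
E
```

```text
[0.49315833 0.01425743 0.18419924]
{'bar': array([0.53656271, 0.05509536]), 'yaw': np.float64(-0.2695236595242616), 'len': np.float64(0.1183803145492367), 'n': 1759, 'grip': array([0.53661297, 0.05598615, 0.14433715]), 'blue': array([0.4736674 , 0.07296352, 0.01415252])}
(4886, array([ 0.0058, -0.0403,  0.0064]), array([0.0468, 0.0385, 0.0254]))
(array([50.8, 31.2, 80.2]), array([-0.003, -0.002,  0.   ]))
knob 642 [ 0.47731432 -0.02962793  0.08013879] [ 0.49686454 -0.01000892  0.08873074]
```

View pics/w8.png

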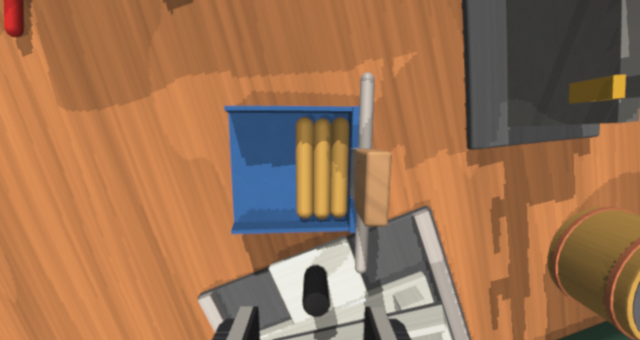

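Three pins lie in a row in the scoop at (305..340,170). Now I'll grip the scoop.

Call:
{"name": "apply_moves", "arguments": {
  "rows": [
    {"xyz":[25,15,0],"turn":[0,0,0],"grip":0.5},
    {"xyz":[51,31,0],"turn":[0,0,0],"grip":0.5},
    {"xyz":[51,31,15],"turn":[0,0,0],"grip":0.5},
    {"xyz":[51,31,40],"turn":[0,0,0],"grip":0.5},
    {"xyz":[51,31,65],"turn":[0,0,0],"grip":0.5},
    {"xyz":[51,31,78],"turn":[0,0,0],"grip":0.5},
    {"xyz":[51,31,79],"turn":[0,0,0],"grip":0.35},
    {"xyz":[51,31,79],"turn":[0,0,0],"grip":0.2},
    {"xyz":[51,31,79],"turn":[0,0,0],"grip":0.0},
    {"xyz":[51,31,79],"turn":[0,0,0],"grip":0.0},
    {"xyz":[51,31,79],"turn":[0,0,0],"grip":0.0},
    {"xyz":[51,31,79],"turn":[0,0,0],"grip":0.0}
  ],
  "force": 90
}}

```text
clock: 20.6
tcp_pos: [0.5382, 0.0547, 0.1067]
orientation: [-0.001, 0.796, 0.605, 0.001]
wrist_force: [-0.4, -0.2, -4.9]
finger_gap: 0.0111
grip_force: 87.6
```

```bash
python3 - <<'E'
from h import *
a,r,s=pose();print(a,r.as_matrix().round(4).tolist(),s["wrist_force"],s["finger_gap"],s["joint_pos"])
c=cam("top");print(scoop(c))
# press yaw from rails
for f in("w1","top0","top2","w3","w8"):
    c=dict(np.load(f+".npz"));Q=cloud(c).reshape(-1,3);im=c["color"].reshape(-1,3).astype(int)
    o=np.array([.519,-.251]);p=np.radians(7);X=np.array([np.cos(p),np.sin(p)]);Y=np.array([-X[1],X[0]])
    L=np.c_[(Q[:,:2]-o)@X,(Q[:,:2]-o)@Y];sat=im.max(1)-im.min(1)
    m=(Q[:,2]>.014)&(Q[:,2]<.035)&(sat<30)&(im.min(1)>110)
    for sgn in(-1,1):
        k=m&(abs(L[:,0]-sgn*.105)<.012)&(L[:,1]>-.1)&(L[:,1]<.245)
        if k.sum()>60:
            t=np.polyfit(L[k,1],L[k,0],1);print(f,sgn,k.sum(),np.degrees(p)-np.degrees(np.arctan(t[0])),t[1].round(4),L[k,1].min().round(3),L[k,1].max().round(4),np.median(Q[k,2]).round(4))
E
```

```text
[0.53820016 0.05469288 0.10666843] [[0.2668, 0.9638, 0.0006], [0.9638, -0.2668, 0.0022], [0.0023, -0.0001, -1.0]] [-0.40872502 -0.21643265 -4.9222116 ] 0.011052719849843181 [-0.04842847  0.31766276 -0.26363078  0.98905253  0.00227442  1.79239993]h.py:41: RuntimeWarning: Mean of empty slice.
  g0=P[near&(P[:,2]>.135)&(P[:,2]<.155)].mean(0);b=P[(np.hypot(*(P[:,:2]-g0[:2]).T)<.068)&(P[:,2]>.088)&(P[:,2]<.105)]
  ret = um.true_divide(
  avg = a.mean(axis, **keepdims_kw)
h.py:43: RuntimeWarning: Degrees of freedom <= 0 for slice
  w,V=np.linalg.eigh(np.cov(b[:,:2].T));d=V[:,1]*np.sign(V[1,1])
  c *= np.true_divide(1, fact)
  c *= np.true_divide(1, fact)
h.py:44: RuntimeWarning: Mean of empty slice.
  t=(b[:,:2]-b[:,:2].mean(0))@d;ctr=b[:,:2].mean(0)+d*(t.max()+t.min())/2
Traceback (most recent call last):
  File "h.py", line 44, in scoop
    t=(b[:,:2]-b[:,:2].mean(0))@d;ctr=b[:,:2].mean(0)+d*(t.max()+t.min())/2
                                                         ~~~~~^^
ValueError: zero-size array to reduction operation maximum which has no identity
```

```bash
python3 - <<'E'
from h import *
for f in("w1","top0","top2","w3","w8"):
    c=dict(np.load(f+".npz"));Q=cloud(c).reshape(-1,3);im=c["color"].reshape(-1,3).astype(int)
    o=np.array([.519,-.251]);p=np.radians(7);X=np.array([np.cos(p),np.sin(p)]);Y=np.array([-X[1],X[0]])
    L=np.c_[(Q[:,:2]-o)@X,(Q[:,:2]-o)@Y];sat=im.max(1)-im.min(1)
    m=(Q[:,2]>.014)&(Q[:,2]<.035)&(sat<40)&(im.min(1)>100)
    for sgn in(-1,1):
        k=m&(abs(L[:,0]-sgn*.105)<.015)&(L[:,1]>-.1)&(L[:,1]<.245)
        if k.sum()>60:
            t=np.polyfit(L[k,1],L[k,0],1);print(f,sgn,k.sum(),7-np.degrees(np.arctan(-t[0])),t.round(4),L[k,1].min().round(3),L[k,1].max().round(4),np.median(Q[k,2]).round(4))
# bed from w3/w8: ramp points height in predicted bed frame
for f in("w3","w7","w8"):
    c=dict(np.load(f+".npz"));Q=cloud(c).reshape(-1,3);im=c["color"].reshape(-1,3).astype(int)
    for pd in(6.6,7.4):
        p=np.radians(pd);k=np.array([.487,-.0198]);X=np.array([np.cos(p),np.sin(p)]);Y=np.array([-X[1],X[0]])
        o=np.append(k-.095*Y,.047);B=R.from_euler('z',p)*R.from_euler('y',-.26)
        L=B.inv().apply(Q-o);s=(abs(L[:,0]-.0655)<.018)&(abs(L[:,1])<.04)&(abs(L[:,2]-.015)<.01)
        print(f,pd,s.sum(),L[s].mean(0).round(4) if s.sum() else '')
        s=(abs(L[:,2]-.0255)<.004)&(L[:,1]>.03)&(L[:,1]<.07)&(abs(L[:,0])<.09)&(im.min(1)>90)
        if s.sum()>30: t=np.polyfit(L[s,0],L[s,1],1);print("  wall",s.sum(),t.round(4),L[s].min(0).round(4),L[s].max(0).round(4))
E
```

```text
w1 -1 4850 7.6544758039361955 [ 0.0114 -0.1049] 0.036 0.245 0.021
w1 1 3628 7.096388260505393 [0.0017 0.0949] 0.059 0.2449 0.0209
top0 -1 1019 7.2362948350172385 [ 0.0041 -0.1051] -0.1 0.2446 0.0216
top0 1 498 7.11505005224879 [0.002  0.0942] -0.058 0.2443 0.021
top2 -1 928 7.580231900563385 [ 0.0101 -0.1057] -0.1 0.245 0.0217
top2 1 504 7.204882179823054 [0.0036 0.0939] -0.059 0.245 0.0211
w3 -1 1431 7.43359392920274 [ 0.0076 -0.1044] 0.037 0.245 0.0211
w3 1 2627 7.077971802433494 [0.0014 0.0951] 0.006 0.2449 0.021
w8 -1 655 8.716138375029338 [ 0.03   -0.1094] 0.09 0.245 0.0211
w8 1 1940 7.062295997007149 [0.0011 0.0952] 0.004 0.245 0.021
w3 6.6 3862 [0.0669 0.005  0.0142]
  wall 1096 [0.0047 0.0499] [-0.0811  0.0425  0.0215] [0.0859 0.0529 0.028 ]
w3 7.4 3938 [0.0667 0.0042 0.0145]
  wall 1109 [-0.0089  0.05  ] [-0.0816  0.0437  0.0215] [0.0853 0.0532 0.0281]
w7 6.6 2905 [0.0679 0.0102 0.0142]
  wall 1240 [0.0028 0.0501] [-0.0107  0.0455  0.0215] [0.0861 0.053  0.0282]
w7 7.4 2999 [0.0678 0.0086 0.0145]
  wall 1257 [-0.0106  0.0502] [-0.0113  0.045   0.0215] [0.0855 0.0528 0.0284]
w8 6.6 1102 [0.0735 0.0231 0.0142]
  wall 1367 [0.0211 0.0493] [-0.0796  0.0301  0.0215] [0.0859 0.0527 0.0281]
w8 7.4 1163 [0.0731 0.0219 0.0144]
  wall 1394 [0.012  0.0493] [-0.0809  0.0301  0.0215] [0.0853 0.0533 0.0283]
```

Call:
{"name": "apply_moves", "arguments": {
  "rows": [
    {"xyz":[0,0,-4],"turn":[0,0,0],"grip":0},
    {"xyz":[0,0,-12],"turn":[0,0,0],"grip":0},
    {"xyz":[0,0,-24],"turn":[0,0,0],"grip":0},
    {"xyz":[0,0,-38],"turn":[0,0,0],"grip":0},
    {"xyz":[0,0,-52],"turn":[0,0,0],"grip":0},
    {"xyz":[0,0,-66],"turn":[0,0,0],"grip":0},
    {"xyz":[0,0,-80],"turn":[0,0,0],"grip":0},
    {"xyz":[0,0,-94],"turn":[0,0,0],"grip":0},
    {"xyz":[0,0,-108],"turn":[0,0,0],"grip":0},
    {"xyz":[0,0,-120],"turn":[0,0,0],"grip":0},
    {"xyz":[0,0,-126],"turn":[0,0,0],"grip":0},
    {"xyz":[0,0,-126],"turn":[0,0,0],"grip":0}
  ]
}}

```text
clock: 21.65
tcp_pos: [0.539, 0.0544, 0.2345]
orientation: [0.0, 0.796, 0.605, 0.002]
wrist_force: [-0.2, -0.4, -4.8]
finger_gap: 0.0111
grip_force: 87.8
```

```bash
cat >> h.py <<'E'
TIP=np.array([0,-.096,.0892]) # lip in tool frame
PSI=.124
def tooltilt(yaw,th): # lip down by th: rotate about scoop y by -th
    Z=R.from_euler('z',yaw)*R.from_euler('y',-th);M=Z.as_matrix();return R.from_matrix(np.stack([M[:,1],M[:,0],-M[:,2]],1))
def liprel(lip,yaw,th):
    Rt=tooltilt(yaw,th);return rel(np.array(lip)-Rt.apply(TIP),Rt)
E
python3 - <<'E'
from h import *
for _ in range(3): c=cam("wrist")
np.savez("w9.npz",**c);a,r,s=pose();print(a,s["finger_gap"],s["wrist_force"])
# scoop in tool frame
Q=r.inv().apply(cloud(c).reshape(-1,3)-a);im=c["color"].reshape(-1,3).astype(int)
b=(im[:,0]>80)&(im[:,0]>im[:,2]*2)&(abs(Q[:,0])<.06)&(Q[:,1]<.01)&(Q[:,1]>-.13)&(Q[:,2]<.12)&(Q[:,2]>.03)
print("blue tool",b.sum(),np.percentile(Q[b],[.5,99.5],axis=0).round(4).tolist())
hsv=cv2.cvtColor(c["color"],cv2.COLOR_BGR2HSV);m=(cv2.inRange(hsv,(12,100,60),(34,255,255))>0).ravel()&(abs(Q[:,0])<.05)&(Q[:,1]<0)&(Q[:,1]>-.1)&(Q[:,2]<.11)&(Q[:,2]>.05)
print("pins tool",m.sum(),np.percentile(Q[m],[.5,99.5],axis=0).round(4).tolist())
print(liprel((.5658,-.1057,.14),PSI,0))
E
```

```text
[0.53766322 0.05442579 0.23168999] 0.01082573359244114 [ 0.18922948  0.61210923 -4.7165896 ]
blue tool 13326 [[-0.0455, -0.0944, 0.0602], [0.0455, -0.0093, 0.0967]]
pins tool 6319 [[-0.037, -0.0425, 0.0815], [0.0376, -0.0055, 0.0911]]
(array([-110. ,  158.5,    2. ]), array([-0.001, -0.002, -0.394]))
```

Call:
{"name": "apply_moves", "arguments": {
  "rows": [
    {"xyz":[-4,6,0],"turn":[0,0,-0.01],"grip":0},
    {"xyz":[-11,16,0],"turn":[0,0,-0.04],"grip":0},
    {"xyz":[-20,29,0],"turn":[0,0,-0.075],"grip":0},
    {"xyz":[-30,43,0],"turn":[0,0,-0.11],"grip":0},
    {"xyz":[-40,58,0],"turn":[0,0,-0.145],"grip":0},
    {"xyz":[-50,72,0],"turn":[0,0,-0.18],"grip":0},
    {"xyz":[-60,86,0],"turn":[0,0,-0.215],"grip":0},
    {"xyz":[-70,101,1],"turn":[0,0,-0.25],"grip":0},
    {"xyz":[-80,115,1],"turn":[0,0,-0.286],"grip":0},
    {"xyz":[-90,130,2],"turn":[0,0,-0.32],"grip":0},
    {"xyz":[-98,142,2],"turn":[0,0,-0.35],"grip":0},
    {"xyz":[-104,150,2],"turn":[0,0,-0.375],"grip":0}
  ]
}}

```text
clock: 22.8
tcp_pos: [0.6556, -0.0876, 0.2281]
orientation: [-0.001, 0.669, 0.744, 0.0]
wrist_force: [0.4, 1.1, -5.7]
finger_gap: 0.0108
grip_force: 87.9
```

Call:
{"name": "apply_moves", "arguments": {
  "rows": [
    {"xyz":[-3,5,0],"turn":[0,0,-0.012],"grip":0},
    {"xyz":[-4,8,0],"turn":[0,0,-0.019],"grip":0},
    {"xyz":[-4,8,0],"turn":[0,0,-0.019],"grip":0},
    {"xyz":[-4,8,0],"turn":[0,0,-0.019],"grip":0}
  ]
}}

```text
clock: 23.13
tcp_pos: [0.663, -0.0884, 0.2294]
orientation: [-0.001, 0.662, 0.75, 0.001]
wrist_force: [-0.7, 0.8, -5.1]
finger_gap: 0.011
grip_force: 87.9
```

```bash
python3 - <<'E'
from h import *
for _ in range(3): c=cam("wrist")
np.savez("w10.npz",**c);a,r,s=pose();print(a,s["finger_gap"],s["wrist_force"],np.round(s["joint_pos"],3),scoop.__name__)
Q=cloud(c).reshape(-1,3);im=c["color"].reshape(-1,3).astype(int)
k=np.array([.487,-.0198]);X=np.array([np.cos(PSI),np.sin(PSI)]);Y=np.array([-X[1],X[0]])
o=np.append(k-.095*Y,.047);B=R.from_euler('z',PSI)*R.from_euler('y',-.26);L=B.inv().apply(Q-o)
s=(abs(L[:,2]-.0255)<.004)&(L[:,1]>.03)&(L[:,1]<.07)&(abs(L[:,0])<.09)&(im.min(1)>90)
if s.sum()>30: t=np.polyfit(L[s,0],L[s,1],1);print("wall+",s.sum(),t.round(4),L[s].min(0).round(4),L[s].max(0).round(4))
print("o",o)
for l,th in(((.5658,-.1057,.14),0),((.5658,-.1057,.0915),.08),((.5658,-.1057,.0915),.65)): print(liprel(l,PSI,th))
cv2.imwrite("pics/w10.png",c["color"])
E
```

```text
[ 0.66290691 -0.08827189  0.23009493] 0.011381077712745775 [ 0.49570575  0.45397096 -5.21785376] [-0.253  0.506  0.332  1.398  0.002  1.193] scoop
wall+ 1380 [0.0318 0.0479] [-0.0819  0.0302  0.0215] [0.0866 0.0523 0.0284]
o [ 0.49874983 -0.11407058  0.047     ]
(array([-5.3, -2.5,  0.9]), array([ 0.   , -0.002,  0.001]))
(array([ -5.4, -10. ,  42. ]), array([-0.08 , -0.002,  0.001]))
(array([ -5.3, -76.1,   9.5]), array([-0.65 , -0.003, -0.   ]))
```

View pics/w10.png

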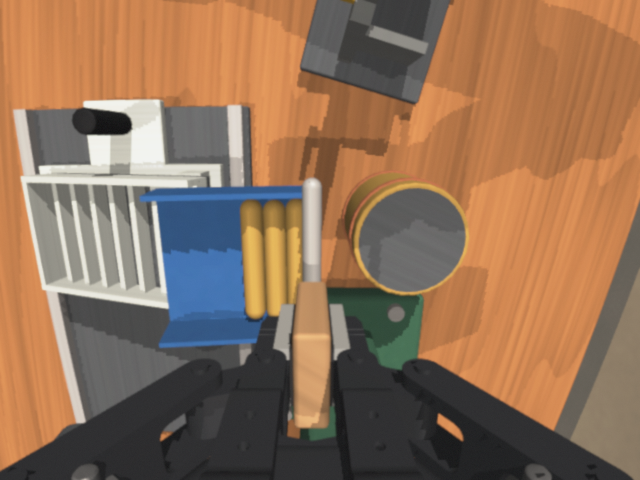

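The wrist view shows the scoop above the ramp with the pins at (255..295,255). The knob is at (100,120) and the drum is clear. I'll lower it to the pour pose.

Call:
{"name": "apply_moves", "arguments": {
  "rows": [
    {"xyz":[-3,-1,0],"turn":[0,0,0],"grip":0},
    {"xyz":[-5,-3,2],"turn":[-0.01,0,0],"grip":0},
    {"xyz":[-5,-4,7],"turn":[-0.02,0,0],"grip":0},
    {"xyz":[-5,-5,13],"turn":[-0.03,0,0],"grip":0},
    {"xyz":[-5,-6,20],"turn":[-0.04,0,0],"grip":0},
    {"xyz":[-5,-8,27],"turn":[-0.05,0,0],"grip":0},
    {"xyz":[-5,-9,33],"turn":[-0.06,0,0],"grip":0},
    {"xyz":[-5,-9,37],"turn":[-0.07,0,0],"grip":0},
    {"xyz":[-5,-10,40],"turn":[-0.08,0,0],"grip":0},
    {"xyz":[-5,-10,41],"turn":[-0.08,0,0],"grip":0},
    {"xyz":[-5,-10,41],"turn":[-0.08,0,0],"grip":0}
  ]
}}

```text
clock: 24.2
tcp_pos: [0.6536, -0.0951, 0.189]
orientation: [0.026, 0.662, 0.749, 0.031]
wrist_force: [-0.4, -0.2, -4.4]
finger_gap: 0.0107
grip_force: 87.9
```

```bash
python3 - <<'E'
from h import *
for _ in range(4): c=cam("wrist")
np.savez("w11.npz",**c);a,r,s=pose();print(a,s["finger_gap"],s["wrist_force"],s["ft_torque"])
Q=cloud(c).reshape(-1,3);im=c["color"].reshape(-1,3).astype(int)
k=np.array([.487,-.0198]);X=np.array([np.cos(PSI),np.sin(PSI)]);Y=np.array([-X[1],X[0]])
o=np.append(k-.095*Y,.047);B=R.from_euler('z',PSI)*R.from_euler('y',-.26);L=B.inv().apply(Q-o)
s=(abs(L[:,2]-.0265)<.003)&(L[:,1]>.04)&(L[:,1]<.06)&(abs(L[:,0])<.088)&(im.min(1)>90)
print("wall+",s.sum(),[np.percentile(L[s&(abs(L[:,0]-x)<.01),1],[3,50,97]).round(4).tolist() for x in(.03,.05,.07) if (s&(abs(L[:,0]-x)<.01)).sum()>5])
b=(im[:,0]>80)&(im[:,0]>im[:,2]*2)&(abs(L[:,0]-.075)<.04)&(abs(L[:,1])<.06)
print("blue in bed",np.percentile(L[b],[.5,99.5],axis=0).round(4).tolist())
print("lip now",a+r.apply(TIP),B.inv().apply(a+r.apply(TIP)-o))
for th in(.08,.2,.325,.45,.575,.65): print(th,*liprel((.5658,-.1057,.0925),PSI,th))
E
```

```text
[ 0.65436626 -0.09511465  0.18937605] 0.011197625415377426 [-0.06994661 -0.35589066 -3.86131322] [-0.01255043  0.03247811  0.00956257]
wall+ 1397 [[0.0468, 0.0492, 0.0513], [0.0464, 0.0489, 0.0513], [0.0459, 0.0486, 0.0509]]
blue in bed [[0.0786, -0.0463, 0.0139], [0.1148, 0.0452, 0.0537]]
lip now [ 0.56655814 -0.10587984  0.09269884] [ 0.07775341 -0.00025886  0.02660412]
0.08 [ 0.4 -0.7  0.2] [ 0.001 -0.002 -0.   ]
0.2 [  0.5 -12.  -10.6] [-0.119 -0.002 -0.   ]
0.325 [  0.5 -25.1 -20.4] [-0.244 -0.002 -0.   ]
0.45 [  0.5 -39.4 -28.5] [-0.369 -0.002 -0.   ]
0.575 [  0.5 -54.5 -34.7] [-0.494 -0.002 -0.001]
0.65 [  0.5 -63.9 -37.5] [-0.569 -0.002 -0.001]
```

Call:
{"name": "apply_moves", "arguments": {
  "rows": [
    {"xyz":[0,-12,-10.5],"turn":[-0.12,0,0],"grip":0},
    {"xyz":[0,-24.5,-20],"turn":[-0.24,0,0],"grip":0},
    {"xyz":[0,-38.5,-28],"turn":[-0.36,0,0],"grip":0},
    {"xyz":[0,-53,-34],"turn":[-0.48,0,0],"grip":0},
    {"xyz":[0,-64,-37.5],"turn":[-0.57,0,0],"grip":0},
    {"xyz":[0,-64,-37.5],"turn":[-0.57,0,0],"grip":0},
    {"xyz":[0,-64,-37.5],"turn":[-0.57,0,0],"grip":0},
    {"xyz":[0,-64,-37.5],"turn":[-0.57,0,0],"grip":0},
    {"xyz":[0,-64,-37.5],"turn":[-0.57,0,0],"grip":0},
    {"xyz":[0,-64,-37.5],"turn":[-0.57,0,0],"grip":0},
    {"xyz":[0,-64,-37.5],"turn":[-0.57,0,0],"grip":0},
    {"xyz":[0,-64,-37.5],"turn":[-0.57,0,0],"grip":0}
  ]
}}

```text
clock: 25.4
tcp_pos: [0.5887, -0.1033, 0.2214]
orientation: [0.21, 0.627, 0.71, 0.24]
wrist_force: [0.9, -0.1, -3.1]
finger_gap: 0.0112
grip_force: 89.5
```

```bash
cat >> h.py <<'E'
def inbed(c,k=(.487,-.0198)):
    """brass points in bed frame, clustered"""
    Y=np.array([-np.sin(PSI),np.cos(PSI)]);o=np.append(np.array(k)-.095*Y,.047)
    B=R.from_euler('z',PSI)*R.from_euler('y',-.26);L=B.inv().apply(cloud(c).reshape(-1,3)-o)
    hsv=cv2.cvtColor(c["color"],cv2.COLOR_BGR2HSV)
    m=cv2.inRange(hsv,(12,100,60),(34,255,255)).ravel()>0
    m&=(abs(L[:,0])<.1)&(abs(L[:,1])<.055)&(L[:,2]<.04)&(L[:,2]>0)
    n,l,st,_=cv2.connectedComponentsWithStats(m.reshape(480,640).astype(np.uint8))
    for i in range(1,n):
        if st[i,4]<25: continue
        q=L[(l==i).ravel()];print("  n",len(q),"med",np.median(q,0).round(4),"min",q.min(0).round(4),"max",q.max(0).round(4))
E
python3 - <<'E'
from h import *
print(pose()[0],pose()[2]["wrist_force"])
for n in("wrist","scene","top"):
    c=cam(n);np.savez("p_"+n+".npz",**c);print(n);inbed(c)
    cv2.imwrite(f"pics/p_{n}.png",c["color"])
w=cv2.resize(cv2.imread("pics/p_wrist.png"),(400,300));s=cv2.resize(cv2.imread("pics/p_scene.png")[140:290,150:350],(400,300),interpolation=cv2.INTER_CUBIC);cv2.imwrite("pics/pour.png",np.hstack([w,s]))
E
```

```text
[ 0.58873954 -0.10332391  0.22144951] [ 0.85403998 -0.07462038 -3.10631063]
wrist
  n 2635 med [0.0343 0.0064 0.0122] min [ 0.026  -0.0363  0.0002] max [0.0407 0.0426 0.0155]
  n 2618 med [0.0138 0.0034 0.0122] min [ 0.0059 -0.0428  0.    ] max [0.0196 0.0392 0.0159]
scene
  n 127 med [-0.0547 -0.0066  0.0267] min [-0.0786 -0.0431  0.0108] max [-0.0344  0.0299  0.0328]
  n 41 med [ 0.0143 -0.0005  0.015 ] min [ 0.0047 -0.0341  0.0104] max [0.0196 0.0305 0.0203]
top
  n 189 med [0.033  0.0044 0.0133] min [ 0.0269 -0.0333  0.0066] max [0.0386 0.0414 0.0185]
  n 186 med [0.0121 0.0008 0.0132] min [ 0.0064 -0.0384  0.0015] max [0.0176 0.0388 0.019 ]
  n 236 med [-0.0583 -0.0073  0.0277] min [-0.0774 -0.044   0.0001] max [-0.0405  0.0267  0.0344]
```

View pics/pour.png

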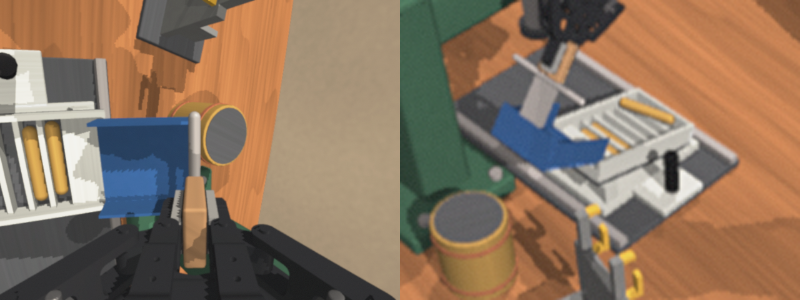

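Two pins are seated, in grooves x=15 and x=35.5. The third lies diagonally on the ridges at the low end, upper right in the scene crop. I'll hang the scoop first, then reseat that pin with the fingers.

```bash
python3 - <<'E'
from h import *
for _ in range(3): c=cam("top")
inbed(c);print(pose()[0])
L=(.5658,-.1057,.0925)
print(liprel(L,PSI,.65),liprel((.575,-.105,.14),PSI,.65),liprel((.575,-.105,.16),PSI,.0));print(rel((.60,.0,.27),down(-.17)))
E
```

```text
n 189 med [0.0332 0.0045 0.0134] min [ 0.0271 -0.0341  0.0039] max [0.0388 0.0414 0.019 ]
  n 182 med [0.0121 0.0005 0.0132] min [ 0.0065 -0.0395  0.006 ] max [0.0175 0.0387 0.0194]
  n 240 med [-0.058  -0.0073  0.0277] min [-0.0781 -0.0435  0.0005] max [-0.0408  0.0267  0.0375]
[ 0.58768378 -0.10331228  0.22102761]
(array([ 0.3,  0.7, -0.2]), array([ 0.   , -0.002, -0.001])) (array([  0. ,  36.8, -32.4]), array([ 0.   , -0.002, -0.001])) (array([-0. , 83.3, 27.9]), array([ 0.65 , -0.002, -0.001]))
(array([101.1,  49.4, -23.7]), array([ 0.645, -0.098,  0.283]))
```

Call:
{"name": "apply_moves", "arguments": {
  "rows": [
    {"xyz":[0,12,-10],"turn":[0,0,0],"grip":0},
    {"xyz":[0,25,-22],"turn":[0,0,0],"grip":0},
    {"xyz":[0,37,-32],"turn":[0,0,0],"grip":0},
    {"xyz":[0,46,-20],"turn":[0.1,0,0],"grip":0},
    {"xyz":[0,56,-8],"turn":[0.22,0,0],"grip":0},
    {"xyz":[0,65,4],"turn":[0.34,0,0],"grip":0},
    {"xyz":[0,74,15],"turn":[0.46,0,0],"grip":0},
    {"xyz":[0,80,23],"turn":[0.58,0,0],"grip":0},
    {"xyz":[0,83,28],"turn":[0.65,0,0],"grip":0},
    {"xyz":[0,83,28],"turn":[0.65,0,0],"grip":0}
  ]
}}

```text
clock: 26.53
tcp_pos: [0.6737, -0.0925, 0.2432]
orientation: [-0.004, 0.661, 0.75, -0.001]
wrist_force: [0.1, -0.3, -5.3]
finger_gap: 0.011
grip_force: 89.3
```

```bash
python3 - <<'E'
from h import *
for _ in range(3): cam("wrist")
print(pose()[0],rel((.60,.0,.27),down(-.17)))
E
```

```text
[ 0.67059072 -0.09315062  0.2481762 ] (array([101.2, -58.5, -21.6]), array([ 0.001, -0.003,  0.294]))
```

Call:
{"name": "apply_moves", "arguments": {
  "rows": [
    {"xyz":[15,-9,-5],"turn":[0,0,0.05],"grip":0},
    {"xyz":[40,-23,-10],"turn":[0,0,0.12],"grip":0},
    {"xyz":[65,-38,-15],"turn":[0,0,0.19],"grip":0},
    {"xyz":[85,-50,-20],"turn":[0,0,0.25],"grip":0},
    {"xyz":[101,-58,-21],"turn":[0,0,0.294],"grip":0},
    {"xyz":[101,-58,-21],"turn":[0,0,0.294],"grip":0},
    {"xyz":[101,-58,-21],"turn":[0,0,0.294],"grip":0},
    {"xyz":[101,-58,-21],"turn":[0,0,0.294],"grip":0}
  ]
}}

```text
clock: 27.35
tcp_pos: [0.5996, -0.0007, 0.2722]
orientation: [0.001, 0.765, 0.645, 0.002]
wrist_force: [0.0, 0.3, -2.9]
finger_gap: 0.0108
grip_force: 89.3
```

```bash
python3 - <<'E'
from h import *
for _ in range(3): c=cam("wrist")
np.savez("w12.npz",**c);a,r,s=pose();print(a,s["finger_gap"])
Q=cloud(c).reshape(-1,3);h=(cv2.inRange(cv2.cvtColor(c["color"],cv2.COLOR_BGR2HSV),(18,180,90),(32,255,255))>0).ravel()
m=h&(np.hypot(Q[:,0]-.66,Q[:,1]-.11)<.08)&(Q[:,2]>.11)
for zl,zh,n in((.146,.158,"tip"),(.176,.195,"keeper"),(.120,.134,"arm")):
    for lo,hi in((.03,.11),(.11,.2)):
        q=Q[m&(Q[:,2]>zl)&(Q[:,2]<zh)&(Q[:,1]>lo)&(Q[:,1]<hi)]
        if len(q)>5: print(n,len(q),"min",q.min(0).round(4),"max",q.max(0).round(4),"med",np.median(q,0).round(4))
cv2.imwrite("pics/w12.png",c["color"])
# ear tops
g=(~h)&(np.hypot(Q[:,0]-.67,Q[:,1]-.11)<.08)&(Q[:,2]>.18)&(Q[:,2]<.192)
for lo,hi in((.03,.11),(.11,.2)):
    q=Q[g&(Q[:,1]>lo)&(Q[:,1]<hi)]
    if len(q)>5: print("ear",len(q),q.min(0).round(4),q.max(0).round(4),np.median(q,0).round(4))
E
```

```text
[ 0.60014974 -0.0011334   0.27062066] 0.010783727994784794
tip 127 min [0.6491 0.0686 0.1462] max [0.6561 0.0782 0.1526] med [0.6519 0.0733 0.151 ]
tip 99 min [0.6602 0.1429 0.1463] max [0.6663 0.1491 0.1526] med [0.663  0.1455 0.1506]
keeper 419 min [0.655  0.0667 0.1798] max [0.6691 0.0776 0.1879] med [0.6617 0.0721 0.1859]
arm 101 min [0.6597 0.0679 0.1234] max [0.6658 0.077  0.1264] med [0.6629 0.0722 0.1249]
arm 310 min [0.66   0.1412 0.1216] max [0.6805 0.1524 0.1338] med [0.674  0.1458 0.125 ]
ear 455 [0.6551 0.0646 0.18  ] [0.6821 0.078  0.188 ] [0.6743 0.0706 0.186 ]
```

View pics/w12.png

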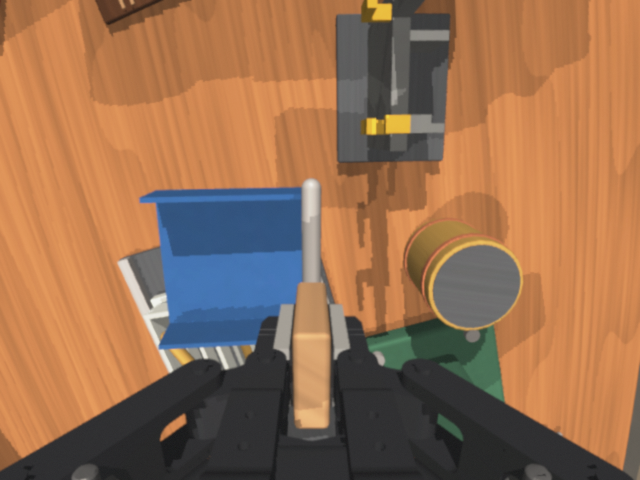

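The stand's near hook is at (375–410,125) and the far one at (380,8), both facing left, with the scoop bar at (312,185..280). I'll measure the bar and hooks in the same picture so camera bias cancels.

```bash
python3 - <<'E'
from h import *
c=dict(np.load("w12.npz"));a,r,s=pose()
Q=r.inv().apply(cloud(c).reshape(-1,3)-a)
m=(Q[:,0]>.025)&(Q[:,0]<.058)&(abs(Q[:,1])<.012)&(Q[:,2]>.0)&(Q[:,2]<.02);q=Q[m]
print("bar",m.sum(),q.min(0).round(4),q.max(0).round(4)); top=q[:,2]<np.percentile(q[:,2],15);print("crest",np.median(q[top],0).round(4),"y mid by edges",[(np.percentile(q[abs(q[:,0]-x)<.004,1],[2,98])).round(4).tolist() for x in(.03,.04,.05)])
m=(abs(Q[:,0])<.02)&(abs(Q[:,1])<.01)&(Q[:,2]<-.035)&(Q[:,2]>-.06);print("block top",m.sum(),np.percentile(Q[m],[2,98],axis=0).round(4).tolist() if m.sum()>5 else '')
m=(Q[:,0]>.04)&(Q[:,0]<.066)&(abs(Q[:,1])<.01)&(Q[:,2]>.0)&(Q[:,2]<.02);print("bar end",Q[m][:,0].max())
E
```

```text
bar 1544 [ 0.025  -0.004   0.0063] [0.058  0.0039 0.0135]
crest [ 0.039  -0.      0.0076] y mid by edges [[-0.004, 0.0035], [-0.0039, 0.0035], [-0.0038, 0.0038]]
block top 5697 [[-0.0157, -0.0092, -0.0564], [0.0177, 0.0093, -0.0359]]
bar end 0.05897353238114406
```

```bash
python3 - <<'E'
from h import *
print(rel((.6275,.115,.178),down(-.157)))
E
```

```text
(array([118.9,   7.1,  92.9]), array([ 0.001, -0.002, -0.014]))
```

Call:
{"name": "apply_moves", "arguments": {
  "rows": [
    {"xyz":[20,0,0],"turn":[0,0,0],"grip":0},
    {"xyz":[50,0,0],"turn":[0,0,-0.014],"grip":0},
    {"xyz":[80,2,10],"turn":[0,0,-0.014],"grip":0},
    {"xyz":[105,5,30],"turn":[0,0,-0.014],"grip":0},
    {"xyz":[119,7,55],"turn":[0,0,-0.014],"grip":0},
    {"xyz":[119,7,80],"turn":[0,0,-0.014],"grip":0},
    {"xyz":[119,7,93],"turn":[0,0,-0.014],"grip":0},
    {"xyz":[119,7,93],"turn":[0,0,-0.014],"grip":0},
    {"xyz":[119,7,93],"turn":[0,0,-0.014],"grip":0}
  ]
}}

```text
clock: 28.25
tcp_pos: [0.6267, 0.1156, 0.1764]
orientation: [-0.002, 0.76, 0.65, -0.0]
wrist_force: [0.2, -0.8, -3.3]
finger_gap: 0.0106
grip_force: 89.3
```

```bash
python3 - <<'E'
from h import *
for _ in range(3): c=cam("wrist")
np.savez("w13.npz",**c);a,r,s=pose();print(a,s["finger_gap"],s["wrist_force"])
def hooks(Q,h,tag):
    # in frame of stand guess: origin throat guess
    o=np.array([.667,.1087,.130]);L=R.from_euler('z',-.157).inv().apply(Q-o)
    m=h&(abs(L[:,0])<.03)&(abs(L[:,1])<.06)&(L[:,2]>-.02)
    for zl,zh,n in((.015,.027,"tip"),(.045,.065,"keeper"),(-.008,-.001,"arm")):
        for sg in(-1,1):
            q=L[m&(L[:,2]>zl)&(L[:,2]<zh)&(L[:,1]*sg>0)]
            if len(q)>12: print(tag,n,sg,len(q),"p2",np.percentile(q,2,axis=0).round(4),"p98",np.percentile(q,98,axis=0).round(4))
    g=(abs(L[:,2]-.001)<.003)&(abs(L[:,1])<.03)&(L[:,0]>-.01)&(L[:,0]<.04)&~h
    if g.sum()>12:print(tag,"plate top",g.sum(),np.percentile(L[g],[2,98],axis=0).round(4).tolist())
for n in("wrist","scene","top"):
    if n!="wrist": c=cam(n)
    Q=cloud(c).reshape(-1,3);h=(cv2.inRange(cv2.cvtColor(c["color"],cv2.COLOR_BGR2HSV),(18,160,80),(32,255,255))>0).ravel();hooks(Q,h,n)
    L=R.from_euler('z',-.157).inv().apply(Q-a) # TCP-based, stand-aligned
    m=(abs(L[:,0])<.02)&(abs(L[:,1])>.022)&(abs(L[:,1])<.07)&(abs(L[:,2]+.0117)<.008)&~h
    for sg in(-1,1):
        k=m&(L[:,1]*sg>0)
        if k.sum()>10: print(n,"bar rel tcp",sg,k.sum(),np.percentile(L[k],[3,97],axis=0).round(4).tolist())
E
```

```text
[0.62828537 0.11561891 0.17927729] 0.010985637518684616 [ 0.18992164 -0.28803182 -3.82947634]
wrist tip -1 14 p2 [-0.0079 -0.0322  0.015 ] p98 [-0.0058 -0.0315  0.0207]
wrist tip 1 332 p2 [-0.0122  0.0346  0.0159] p98 [0.0075 0.044  0.0222]
wrist keeper 1 1149 p2 [-0.0065  0.0347  0.0511] p98 [0.0071 0.0442 0.0572]
wrist arm -1 433 p2 [-0.0083 -0.0416 -0.0077] p98 [ 0.0082 -0.0313 -0.0026]
wrist arm 1 454 p2 [-0.0121  0.0342 -0.0067] p98 [ 0.0074  0.0441 -0.0027]
wrist plate top 1859 [[0.0079, -0.0289, -0.0014], [0.02, 0.0164, 0.0012]]
wrist bar rel tcp 1 1703 [[-0.004, 0.0231, -0.0123], [0.0034, 0.0575, -0.0082]]
scene tip -1 16 p2 [-0.0113 -0.0394  0.0156] p98 [-0.0057 -0.0294  0.0248]
scene tip 1 20 p2 [-0.0126  0.0338  0.0168] p98 [-0.0067  0.0475  0.0249]
scene keeper -1 19 p2 [-0.0044 -0.0418  0.0542] p98 [ 0.0046 -0.0288  0.0605]
scene keeper 1 27 p2 [-0.0065  0.0363  0.0528] p98 [0.0051 0.0466 0.0606]
scene arm -1 24 p2 [-0.0114 -0.0408 -0.0068] p98 [ 0.0025 -0.0296 -0.0015]
scene arm 1 21 p2 [-0.0104  0.0352 -0.0075] p98 [ 0.0021  0.046  -0.0018]
scene plate top 91 [[0.0073, -0.0282, -0.0018], [0.0196, 0.0269, 0.0036]]
scene bar rel tcp 1 58 [[-0.0036, 0.0225, -0.0131], [0.003, 0.0608, -0.0054]]
```

```bash
python3 - <<'E'
from h import *
print(pose()[0],rel((.6668,.1102,.178),down(-.157)),rel((.6668,.1102,.142),down(-.157)))
E
```

```text
[0.62811582 0.1157551  0.17930105] (array([ 0.5, 39.1,  1.4]), array([ 0.003, -0.003,  0.   ])) (array([ 0.4, 39. , 37.4]), array([ 0.003, -0.003,  0.   ]))
```

Call:
{"name": "apply_moves", "arguments": {
  "rows": [
    {"xyz":[0,5,1],"turn":[0,0,0],"grip":0},
    {"xyz":[0,12,1],"turn":[0,0,0],"grip":0},
    {"xyz":[0,19,1],"turn":[0,0,0],"grip":0},
    {"xyz":[0,26,1],"turn":[0,0,0],"grip":0},
    {"xyz":[0,32,1],"turn":[0,0,0],"grip":0},
    {"xyz":[0,36,1],"turn":[0,0,0],"grip":0},
    {"xyz":[0,39,1],"turn":[0,0,0],"grip":0},
    {"xyz":[0,39,1],"turn":[0,0,0],"grip":0},
    {"xyz":[0,39,1],"turn":[0,0,0],"grip":0}
  ]
}}

```text
clock: 29.25
tcp_pos: [0.6655, 0.11, 0.1763]
orientation: [-0.001, 0.76, 0.65, 0.001]
wrist_force: [-0.4, -0.2, -2.8]
finger_gap: 0.0108
grip_force: 89.4
```

```bash
python3 - <<'E'
from h import *
for _ in range(3): c=cam("wrist")
a,r,s=pose();print(a,s["finger_gap"],s["wrist_force"],s["ft_torque"],rel((.6668,.1102,.142),down(-.157)))
o=np.array([.6660,.1103,.130]);Q=R.from_euler('z',-.157).inv().apply(cloud(c).reshape(-1,3)-o)
g=(abs(Q[:,2]-.001)<.003)&(abs(Q[:,1])<.03)&(Q[:,0]>-.01)&(Q[:,0]<.04);print("plate",g.sum(),np.percentile(Q[g],[2,98],axis=0).round(4).tolist())
h=(cv2.inRange(cv2.cvtColor(c["color"],cv2.COLOR_BGR2HSV),(18,160,80),(32,255,255))>0).ravel()
g=h&(abs(Q[:,2]-.02)<.004)&(abs(Q[:,0])<.03)&(abs(Q[:,1])<.06);print("tip",g.sum(),np.percentile(Q[g],[2,98],axis=0).round(4).tolist() if g.sum() else '')
g=~h&(abs(Q[:,2]-.038)<.004)&(abs(Q[:,0])<.02)&(Q[:,1]>.046)&(Q[:,1]<.07);print("bar",g.sum(),np.percentile(Q[g],[2,98],axis=0).round(4).tolist() if g.sum() else '')
E
```

```text
[0.66523036 0.11019067 0.17660107] 0.01132804419510981 [ 0.1449303   0.31655654 -3.15398819] [ 0.00876873 -0.16447831  0.03812565] (array([ 0.2,  1.6, 34.6]), array([-0.001, -0.002,  0.001]))
plate 1187 [[0.0097, -0.0164, -0.0013], [0.0213, 0.0148, 0.0012]]
tip 273 [[-0.0107, 0.0331, 0.0171], [-0.0058, 0.0429, 0.022]]
bar 604 [[-0.0045, 0.0462, 0.0348], [0.0028, 0.0583, 0.0389]]
```

Call:
{"name": "apply_moves", "arguments": {
  "rows": [
    {"xyz":[0,2,0],"turn":[0,0,0],"grip":0},
    {"xyz":[0,2.5,2],"turn":[0,0,0],"grip":0},
    {"xyz":[0,2.5,6],"turn":[0,0,0],"grip":0},
    {"xyz":[0,2.5,11],"turn":[0,0,0],"grip":0},
    {"xyz":[0,2.5,16],"turn":[0,0,0],"grip":0},
    {"xyz":[0,2.5,21],"turn":[0,0,0],"grip":0},
    {"xyz":[0,2.5,25],"turn":[0,0,0],"grip":0},
    {"xyz":[0,2.5,29],"turn":[0,0,0],"grip":0},
    {"xyz":[0,2.5,32],"turn":[0,0,0],"grip":0},
    {"xyz":[0,2.5,32],"turn":[0,0,0],"grip":0}
  ]
}}

```text
clock: 30.23
tcp_pos: [0.6675, 0.1097, 0.1436]
orientation: [-0.001, 0.76, 0.65, 0.0]
wrist_force: [0.2, -1.0, -3.7]
finger_gap: 0.0113
grip_force: 89.2
```

```bash
python3 - <<'E'
from h import *
for _ in range(3): c=cam("wrist")
a,r,s=pose();print(a,s["finger_gap"],s["wrist_force"],s["ft_torque"])
o=np.array([.6660,.1103,.130]);Q=R.from_euler('z',-.157).inv().apply(cloud(c).reshape(-1,3)-o)
g=(abs(Q[:,2]-.002)<.006)&(abs(Q[:,0])<.012)&(Q[:,1]>.046)&(Q[:,1]<.07);print("bar",g.sum(),np.percentile(Q[g],[2,98],axis=0).round(4).tolist() if g.sum() else '')
E
```

```text
[0.66817262 0.10975653 0.14478024] 0.010988010616303756 [ 0.12684315  0.74440401 -3.18327725] [-0.01660616 -0.19217866  0.03559423]
bar 793 [[-0.0017, 0.0462, -0.0013], [0.0117, 0.0582, 0.0067]]
```

Call:
{"name": "apply_moves", "arguments": {
  "rows": [
    {"xyz":[0,0,1.5],"turn":[0,0,0],"grip":0},
    {"xyz":[0,0,3],"turn":[0,0,0],"grip":0},
    {"xyz":[0,0,4],"turn":[0,0,0],"grip":0},
    {"xyz":[0,0,4],"turn":[0,0,0],"grip":0}
  ]
}}

```text
clock: 30.72
tcp_pos: [0.6683, 0.1098, 0.1413]
orientation: [-0.001, 0.76, 0.65, 0.001]
wrist_force: [0.1, -0.5, -0.2]
finger_gap: 0.0112
grip_force: 90.1
```

Call:
{"name": "apply_moves", "arguments": {
  "rows": [
    {"xyz":[0,0,0],"turn":[0,0,0],"grip":0.12},
    {"xyz":[0,0,0],"turn":[0,0,0],"grip":0.22},
    {"xyz":[0,0,0],"turn":[0,0,0],"grip":0.32},
    {"xyz":[0,0,0],"turn":[0,0,0],"grip":0.36},
    {"xyz":[0,0,-10],"turn":[0,0,0],"grip":0.36},
    {"xyz":[0,0,-25],"turn":[0,0,0],"grip":0.36},
    {"xyz":[0,0,-45],"turn":[0,0,0],"grip":0.36},
    {"xyz":[0,0,-75],"turn":[0,0,0],"grip":0.36},
    {"xyz":[0,0,-110],"turn":[0,0,0],"grip":0.36},
    {"xyz":[0,0,-110],"turn":[0,0,0],"grip":0.36}
  ],
  "force": 40
}}

```text
clock: 31.55
tcp_pos: [0.6706, 0.1097, 0.2595]
orientation: [0.003, 0.76, 0.65, 0.005]
wrist_force: [0.0, -0.2, 1.1]
finger_gap: 0.0306
grip_force: 0.0
```

```bash
cat >> h.py <<'E'
def hang(c):
    o=np.array([.6660,.1103,.130]);Q=R.from_euler('z',-.157).inv().apply(cloud(c).reshape(-1,3)-o)
    h=(cv2.inRange(cv2.cvtColor(c["color"],cv2.COLOR_BGR2HSV),(18,160,80),(32,255,255))>0).ravel()
    for lo,hi in((.046,.07),(-.07,-.046)):
        g=~h&(abs(Q[:,2])<.012)&(abs(Q[:,0])<.02)&(Q[:,1]>lo)&(Q[:,1]<hi)
        if g.sum()>8: print("bar",g.sum(),np.percentile(Q[g],[3,50,97],axis=0).round(4).tolist())
    g=(abs(Q[:,2]-.05)<.006)&(abs(Q[:,0])<.03)&(abs(Q[:,1])<.02)
    if g.sum()>8: print("block top",g.sum(),np.percentile(Q[g],[3,50,97],axis=0).round(4).tolist())
E
python3 - <<'E'
from h import *
for _ in range(3): c=cam("wrist")
print(pose()[0]);hang(c)
for n in("scene","top"): c=cam(n);print(n);hang(c);inbed(c)
E
```

```text
[0.66844047 0.10956983 0.25176373]
bar 446 [[-0.003, 0.0463, -0.0097], [0.0093, 0.0514, 0.0007], [0.0193, 0.0575, 0.0034]]
bar 142 [[-0.0014, -0.0568, -0.0037], [0.0024, -0.0514, 0.0021], [0.0101, -0.0464, 0.0036]]
block top 1154 [[-0.0072, -0.0167, 0.0471], [-0.0016, 0.0011, 0.0496], [0.0042, 0.0169, 0.051]]
scene
bar 65 [[-0.0017, 0.0465, -0.0099], [0.0107, 0.0545, 0.0016], [0.0197, 0.059, 0.0066]]
bar 9 [[-0.0016, -0.0563, -0.0076], [-0.0003, -0.0518, 0.0027], [0.0196, -0.0479, 0.0043]]
block top 94 [[-0.0077, -0.0167, 0.0449], [-0.0005, 0.0024, 0.0505], [0.0042, 0.0181, 0.0538]]
  n 29 med [-0.0644  0.0202  0.0275] min [-0.0717  0.0125  0.0208] max [-0.0575  0.0301  0.0311]
top
  n 174 med [ 0.0331 -0.0012  0.0133] min [ 0.0266 -0.0346  0.0066] max [0.0386 0.0331 0.0186]
  n 170 med [ 0.0124 -0.0024  0.0132] min [ 0.0064 -0.0394  0.0067] max [0.0176 0.0337 0.0199]
  n 238 med [-0.0584 -0.0074  0.0275] min [-0.0774 -0.0434  0.0001] max [-0.0421  0.027   0.0339]
```

```bash
python3 - <<'E'
from h import *
print(rel((.57,-.08,.25),down(PSI)))
E
```

```text
(array([-202.3,  -66.9,   -0.6]), array([-0.002, -0.002, -0.28 ]))
```

Call:
{"name": "apply_moves", "arguments": {
  "rows": [
    {"xyz":[-20,-7,-2],"turn":[0,0,-0.03],"grip":0.2},
    {"xyz":[-50,-17,-2],"turn":[0,0,-0.07],"grip":0.2},
    {"xyz":[-90,-30,-2],"turn":[0,0,-0.12],"grip":0.2},
    {"xyz":[-130,-43,-2],"turn":[0,0,-0.18],"grip":0.2},
    {"xyz":[-165,-55,-2],"turn":[0,0,-0.24],"grip":0.2},
    {"xyz":[-190,-63,-2],"turn":[0,0,-0.28],"grip":0.2},
    {"xyz":[-202,-67,-2],"turn":[0,0,-0.28],"grip":0.2},
    {"xyz":[-202,-67,-2],"turn":[0,0,-0.28],"grip":0.2},
    {"xyz":[-202,-67,-2],"turn":[0,0,-0.28],"grip":0.2}
  ]
}}

```text
clock: 32.55
tcp_pos: [0.5701, -0.0797, 0.2514]
orientation: [-0.001, 0.663, 0.749, 0.001]
wrist_force: [0.3, 1.4, -0.0]
finger_gap: 0.017
grip_force: 0.0
```

```bash
cat >> h.py <<'E'
def bedpin(c,ref=None):
    """axis of the pin at the low end in bed frame: cylinder points -> ends"""
    Y=np.array([-np.sin(PSI),np.cos(PSI)]);o=np.append(np.array((.487,-.0198))-.095*Y,.047)
    B=R.from_euler('z',PSI)*R.from_euler('y',-.26);L=B.inv().apply(cloud(c).reshape(-1,3)-o)
    m=(cv2.inRange(cv2.cvtColor(c["color"],cv2.COLOR_BGR2HSV),(12,100,60),(34,255,255))>0).ravel()
    q=L[m&(L[:,0]>-.1)&(L[:,0]<-.02)&(abs(L[:,1])<.055)&(L[:,2]<.045)&(L[:,2]>.008)]
    ctr=q.mean(0);w,V=np.linalg.eigh(np.cov(q.T));d=V[:,2]*np.sign(V[1,2]);t=(q-ctr)@d
    print("bedpin",len(q),"ctr",ctr.round(4),"dir",d.round(3),"t",np.percentile(t,[.5,99.5]).round(4))
    for lo in np.linspace(t.min(),t.max(),6)[:-1]:
        k=q[(t>=lo)&(t<lo+np.ptp(t)/5)];print("   y%.4f x %.4f..%.4f topz %.4f"%(k[:,1].mean(),*np.percentile(k[:,0],[2,98]),np.percentile(k[:,2],97)))
E
python3 - <<'E'
from h import *
for _ in range(3): c=cam("wrist")
np.savez("w14.npz",**c);print(pose()[0]);inbed(c);bedpin(c);c=cam("top");bedpin(c)
E
```

```text
[ 0.57092106 -0.07842135  0.25169802]
  n 1086 med [0.0353 0.0056 0.0122] min [ 0.0272 -0.0352  0.0063] max [0.0403 0.0414 0.0152]
  n 914 med [0.0142 0.0027 0.0125] min [ 0.0052 -0.0411  0.0033] max [0.0192 0.039  0.0154]
  n 1203 med [-0.0547 -0.0081  0.0266] min [-0.0765 -0.0477  0.0005] max [-0.038   0.0272  0.03  ]
bedpin 1200 ctr [-0.0545 -0.0082  0.0258] dir [-0.368  0.93  -0.014] t [-0.0386  0.0377]
   y-0.0370 x -0.0507..-0.0384 topz 0.0292
   y-0.0230 x -0.0566..-0.0429 topz 0.0291
   y-0.0083 x -0.0620..-0.0484 topz 0.0291
   y0.0063 x -0.0677..-0.0544 topz 0.0288
   y0.0201 x -0.0725..-0.0604 topz 0.0286h.py:101: RuntimeWarning: Mean of empty slice.
  ctr=q.mean(0);w,V=np.linalg.eigh(np.cov(q.T));d=V[:,2]*np.sign(V[1,2]);t=(q-ctr)@d
  ret = um.true_divide(
  avg = a.mean(axis, **keepdims_kw)
h.py:101: RuntimeWarning: Degrees of freedom <= 0 for slice
  ctr=q.mean(0);w,V=np.linalg.eigh(np.cov(q.T));d=V[:,2]*np.sign(V[1,2]);t=(q-ctr)@d
  c *= np.true_divide(1, fact)
  c *= np.true_divide(1, fact)
Traceback (most recent call last):
  File "h.py", line 101, in bedpin
    ctr=q.mean(0);w,V=np.linalg.eigh(np.cov(q.T));d=V[:,2]*np.sign(V[1,2]);t=(q-ctr)@d
                      ~~~~~~~~~~~~~~^^^^^^^^^^^^^
numpy.linalg.LinAlgError: Eigenvalues did not converge
```

```bash
cat >> h.py <<'E'
def bedw(p):
    Y=np.array([-np.sin(PSI),np.cos(PSI)]);o=np.append(np.array((.487,-.0198))-.095*Y,.047)
    return o+(R.from_euler('z',PSI)*R.from_euler('y',-.26)).apply(p)
E
python3 - <<'E'
from h import *
print(bedw((-.01,-.028,.06)),rel(bedw((-.01,-.028,.06)),tooltilt(PSI,.26)))
E
```

```text
[ 0.47731685 -0.14495862  0.10241259] (array([ -54.8, -101.2,  149.2]), array([-0.26 , -0.003,  0.001]))
```

Call:
{"name": "apply_moves", "arguments": {
  "rows": [
    {"xyz":[-10,-20,15],"turn":[-0.06,0,0],"grip":0},
    {"xyz":[-25,-45,35],"turn":[-0.13,0,0],"grip":0},
    {"xyz":[-40,-75,60],"turn":[-0.2,0,0],"grip":0},
    {"xyz":[-50,-95,85],"turn":[-0.26,0,0],"grip":0},
    {"xyz":[-55,-101,115],"turn":[-0.26,0,0],"grip":0},
    {"xyz":[-55,-101,140],"turn":[-0.26,0,0],"grip":0},
    {"xyz":[-55,-101,149],"turn":[-0.26,0,0],"grip":0},
    {"xyz":[-55,-101,149],"turn":[-0.26,0,0],"grip":0},
    {"xyz":[-55,-101,149],"turn":[-0.26,0,0],"grip":0}
  ]
}}

```text
clock: 33.5
tcp_pos: [0.478, -0.1459, 0.1035]
orientation: [0.085, 0.656, 0.744, 0.098]
wrist_force: [0.1, -0.4, 0.0]
finger_gap: 0.0002
grip_force: 0.0
```

```bash
python3 - <<'E'
from h import *
for _ in range(3): c=cam("wrist")
np.savez("w15.npz",**c);print(pose()[0],pose()[2]["finger_gap"]);inbed(c)
T=tooltilt(PSI,.26)
for p in((-.01,-.028,.018),(-.03,-.028,.018),(-.045,-.028,.018)):print(p,*rel(bedw(p),T))
# finger thickness seen in tool frame
a,r,s=pose();Q=r.inv().apply(cloud(c).reshape(-1,3)-a);m=(abs(Q[:,0])<.02)&(abs(Q[:,1])<.03)&(abs(Q[:,2]+.01)<.012);print(m.sum(),np.percentile(Q[m],[1,99],axis=0).round(4).tolist())
E
```

```text
[ 0.4789806  -0.14671384  0.10480193] -5.970651625384298e-06
  n 3275 med [0.0328 0.0076 0.0123] min [ 0.0273 -0.0367  0.    ] max [0.0423 0.0426 0.0153]
  n 3432 med [0.0125 0.0034 0.0123] min [ 0.0065 -0.0422  0.    ] max [0.0205 0.0391 0.0149]
  n 4253 med [-0.0568 -0.0062  0.0271] min [-0.0747 -0.0469  0.    ] max [-0.0386  0.0276  0.03  ]
(-0.01, -0.028, 0.018) [ 1.9 -2.1 43.9] [ 0.003 -0.001  0.001]
(-0.03, -0.028, 0.018) [  1.9 -22.1  43.9] [ 0.003 -0.001  0.001]
(-0.045, -0.028, 0.018) [  2.  -37.1  43.8] [ 0.003 -0.001  0.001]
1554 [[0.007, -0.0132, -0.0219], [0.0123, 0.0132, -0.003]]
```

Call:
{"name": "apply_moves", "arguments": {
  "rows": [
    {"xyz":[2,-2,12],"turn":[0,0,0],"grip":0},
    {"xyz":[2,-2,24],"turn":[0,0,0],"grip":0},
    {"xyz":[2,-2,34],"turn":[0,0,0],"grip":0},
    {"xyz":[2,-2,41],"turn":[0,0,0],"grip":0},
    {"xyz":[2,-2,43],"turn":[0,0,0],"grip":0},
    {"xyz":[2,-6,43],"turn":[0,0,0],"grip":0},
    {"xyz":[2,-10,43],"turn":[0,0,0],"grip":0},
    {"xyz":[2,-14,43],"turn":[0,0,0],"grip":0},
    {"xyz":[2,-18,43],"turn":[0,0,0],"grip":0},
    {"xyz":[2,-22,43],"turn":[0,0,0],"grip":0},
    {"xyz":[2,-26,43],"turn":[0,0,0],"grip":0},
    {"xyz":[2,-26,43],"turn":[0,0,0],"grip":0}
  ]
}}

```text
clock: 34.65
tcp_pos: [0.4618, -0.146, 0.0546]
orientation: [0.085, 0.657, 0.743, 0.098]
wrist_force: [0.7, 0.4, -0.0]
finger_gap: -0.0002
grip_force: 0.0
```

```bash
python3 - <<'E'
from h import *
for _ in range(2): c=cam("wrist")
a,r,s=pose();print(a,s["wrist_force"]);inbed(c);bedpin(c)
T=tooltilt(PSI,.26);print(rel(bedw((-.045,-.028,.018)),T))
E
```

```text
[ 0.46260539 -0.14611924  0.05481916] [-0.45863381  0.29841321  0.05530941]
  n 4513 med [0.0324 0.0081 0.0125] min [ 0.0276 -0.0393  0.0003] max [0.0438 0.0428 0.015 ]
  n 4834 med [0.012  0.0045 0.0124] min [ 0.0068 -0.0414  0.0004] max [0.0216 0.0392 0.0151]
  n 6116 med [-0.0628  0.0001  0.0264] min [-0.0749 -0.0407  0.0004] max [-0.0517  0.0306  0.0305]
bedpin 6113 ctr [-0.0629 -0.0009  0.0262] dir [-0.187  0.98  -0.059] t [-0.0374  0.0318]
   y-0.0310 x -0.0637..-0.0524 topz 0.0297
   y-0.0182 x -0.0664..-0.0528 topz 0.0292
   y-0.0041 x -0.0693..-0.0559 topz 0.0286
   y0.0100 x -0.0722..-0.0588 topz 0.0279
   y0.0234 x -0.0743..-0.0616 topz 0.0272
(array([-0.7, -8.5, -0.2]), array([ 0.   , -0.002, -0.001]))
```

Call:
{"name": "apply_moves", "arguments": {
  "rows": [
    {"xyz":[0,-2,0],"turn":[0,0,0],"grip":0},
    {"xyz":[0,-4,0],"turn":[0,0,0],"grip":0},
    {"xyz":[0,-6,0],"turn":[0,0,0],"grip":0},
    {"xyz":[0,-8,0],"turn":[0,0,0],"grip":0},
    {"xyz":[0,-9,0],"turn":[0,0,0],"grip":0},
    {"xyz":[0,-9,0],"turn":[0,0,0],"grip":0}
  ]
}}

```text
clock: 35.25
tcp_pos: [0.4539, -0.147, 0.0523]
orientation: [0.085, 0.657, 0.743, 0.098]
wrist_force: [0.3, -0.2, -0.2]
finger_gap: 0.0
grip_force: 0.0
```

```bash
python3 - <<'E'
from h import *
for _ in range(2): c=cam("wrist")
a,r,s=pose();print(a,s["wrist_force"]);bedpin(c)
T=tooltilt(PSI,.26);print(rel(bedw((-.045,-.028,.018)),T))
E
```

```text
[ 0.45419433 -0.14709167  0.05245175] [0.16833745 0.27005136 0.14160464]
bedpin 5387 ctr [-0.0686 -0.0034  0.012 ] dir [ 0.007  1.    -0.008] t [-0.0406  0.0348]
   y-0.0366 x -0.0752..-0.0631 topz 0.0139
   y-0.0219 x -0.0753..-0.0628 topz 0.0140
   y-0.0064 x -0.0752..-0.0626 topz 0.0140
   y0.0091 x -0.0751..-0.0625 topz 0.0139
   y0.0241 x -0.0749..-0.0626 topz 0.0140
(array([-0.7,  0.3, -0.3]), array([ 0.   , -0.002, -0.001]))
```

All three pins are now seated; the last one's top is at 14 mm in groove x=-67. Next I'll push the carriage home with closed fingers on the knob, tool leaning towards the robot so the wrist stays clear of the press head.

```bash
python3 - <<'E'
from h import *
T=tooltilt(PSI,.45)
print(rel(bedw((-.045,-.028,.09)),tooltilt(PSI,.26)));print(rel((.4829,.018,.135),T));print(rel((.4829,.018,.06),T))
E
```

```text
(array([ -0.6,   0.3, -72.3]), array([ 0.   , -0.002, -0.001]))
(array([160.5,  68.4, -66.8]), array([-0.19 , -0.002, -0.001]))
(array([160.3,  49.1,   5.6]), array([-0.19 , -0.002, -0.001]))
```

Call:
{"name": "apply_moves", "arguments": {
  "rows": [
    {"xyz":[0,1,-24],"turn":[0,0,0],"grip":0},
    {"xyz":[0,1,-50],"turn":[0,0,0],"grip":0},
    {"xyz":[0,1,-74],"turn":[0,0,0],"grip":0},
    {"xyz":[25,10,-76],"turn":[-0.04,0,0],"grip":0},
    {"xyz":[60,25,-76],"turn":[-0.08,0,0],"grip":0},
    {"xyz":[95,40,-74],"turn":[-0.12,0,0],"grip":0},
    {"xyz":[130,55,-70],"turn":[-0.16,0,0],"grip":0},
    {"xyz":[152,65,-67],"turn":[-0.19,0,0],"grip":0},
    {"xyz":[160,68,-67],"turn":[-0.19,0,0],"grip":0},
    {"xyz":[160,68,-67],"turn":[-0.19,0,0],"grip":0}
  ]
}}

```text
clock: 36.18
tcp_pos: [0.4821, 0.0193, 0.1351]
orientation: [0.147, 0.644, 0.732, 0.168]
wrist_force: [-0.6, 0.6, -0.2]
finger_gap: -0.0004
grip_force: 0.0
```

```bash
python3 - <<'E'
from h import *
for _ in range(3): c=cam("top")
np.savez("top5.npz",**c);inbed(c);hang(c);print(pose()[0],rel((.4829,.018,.06),tooltilt(PSI,.45)))
E
```

```text
n 195 med [0.0331 0.0033 0.0133] min [ 0.0267 -0.035   0.005 ] max [0.0385 0.0411 0.0202]
  n 184 med [0.012  0.0007 0.0131] min [ 0.0065 -0.0391  0.0066] max [0.0177 0.0385 0.019 ]
  n 142 med [-0.0699 -0.0172  0.0133] min [-0.0767 -0.0458  0.0084] max [-0.0644  0.0149  0.0204]
bar 51 [[-0.0051, 0.0463, -0.0094], [0.0071, 0.0503, 0.0005], [0.0181, 0.0566, 0.0063]]
bar 62 [[-0.0042, -0.0592, -0.01], [0.008, -0.0522, 0.0008], [0.0184, -0.0465, 0.0052]]
block top 117 [[-0.0099, -0.0183, 0.0457], [-0.0045, -0.0015, 0.0498], [0.0019, 0.0147, 0.0528]]
[0.48293437 0.01666993 0.13533707] (array([  1.2, -32.7,  67.9]), array([-0.   , -0.001, -0.001]))
```

Call:
{"name": "apply_moves", "arguments": {
  "rows": [
    {"xyz":[1,-10,20],"turn":[0,0,0],"grip":0},
    {"xyz":[1,-20,42],"turn":[0,0,0],"grip":0},
    {"xyz":[1,-28,60],"turn":[0,0,0],"grip":0},
    {"xyz":[1,-32,68],"turn":[0,0,0],"grip":0},
    {"xyz":[-4,-32,68],"turn":[0,0,0],"grip":0},
    {"xyz":[-8,-32,68],"turn":[0,0,0],"grip":0},
    {"xyz":[-12,-32,68],"turn":[0,0,0],"grip":0},
    {"xyz":[-16,-32,68],"turn":[0,0,0],"grip":0},
    {"xyz":[-20,-32,68],"turn":[0,0,0],"grip":0},
    {"xyz":[-25,-32,68],"turn":[0,0,0],"grip":0},
    {"xyz":[-30,-32,68],"turn":[0,0,0],"grip":0}
  ]
}}

```text
clock: 37.25
tcp_pos: [0.4879, -0.0123, 0.0609]
orientation: [0.148, 0.645, 0.731, 0.169]
wrist_force: [1.1, 3.9, 3.0]
finger_gap: -0.0001
grip_force: 1.5
```

Call:
{"name": "apply_moves", "arguments": {
  "rows": [
    {"xyz":[-6,0,0],"turn":[0,0,0],"grip":0},
    {"xyz":[-13,0,0],"turn":[0,0,0],"grip":0},
    {"xyz":[-20,0,0],"turn":[0,0,0],"grip":0},
    {"xyz":[-27,0,0],"turn":[0,0,0],"grip":0},
    {"xyz":[-34,0,0],"turn":[0,0,0],"grip":0},
    {"xyz":[-41,0,0],"turn":[0,0,0],"grip":0},
    {"xyz":[-48,0,0],"turn":[0,0,0],"grip":0},
    {"xyz":[-55,0,0],"turn":[0,0,0],"grip":0},
    {"xyz":[-61,0,0],"turn":[0,0,0],"grip":0},
    {"xyz":[-67,0,0],"turn":[0,0,0],"grip":0},
    {"xyz":[-72,0,0],"turn":[0,0,0],"grip":0},
    {"xyz":[-75,0,0],"turn":[0,0,0],"grip":0}
  ]
}}

```text
clock: 38.25
tcp_pos: [0.496, -0.0871, 0.0594]
orientation: [0.147, 0.646, 0.73, 0.168]
wrist_force: [-1.4, 2.5, 1.4]
finger_gap: 0.0001
grip_force: 1.4
```

```bash
python3 - <<'E'
from h import *
c=cam("wrist");np.savez("w16.npz",**c);a,r,s=pose();print(a,s["wrist_force"],np.round(s["joint_pos"],3))
Q=cloud(c).reshape(-1,3);im=c["color"].reshape(-1,3).astype(int)
L=R.from_euler('z',PSI).inv().apply(Q-np.array([.487,-.0198,0]))
m=(im.max(1)<70)&(abs(L[:,0])<.02)&(L[:,1]<.02)&(L[:,1]>-.16)&(L[:,2]>.075)&(L[:,2]<.09);print("knob",m.sum(),np.percentile(L[m],[3,97],axis=0).round(4).tolist() if m.sum() else '')
print("tcp in knob frame",R.from_euler('z',PSI).inv().apply(a-np.array([.487,-.0198,0])))
E
```

```text
[ 0.49623826 -0.08759753  0.05946227] [0.04995564 0.23798791 0.30794884] [-0.488  0.053 -0.862  0.281  0.253  1.009]
knob 686 [[-0.0194, -0.0903, 0.0754], [0.0049, -0.056, 0.0895]]
tcp in knob frame [ 0.00078196 -0.06841958  0.05946227]
```

Call:
{"name": "apply_moves", "arguments": {
  "rows": [
    {"xyz":[-6,0,0],"turn":[0,0,0],"grip":0},
    {"xyz":[-12,0,0],"turn":[0,0,0],"grip":0},
    {"xyz":[-18,0,0],"turn":[0,0,0],"grip":0},
    {"xyz":[-24,0,0],"turn":[0,0,0],"grip":0},
    {"xyz":[-30,0,0],"turn":[0,0,0],"grip":0},
    {"xyz":[-35,0,0],"turn":[0,0,0],"grip":0},
    {"xyz":[-39,0,0],"turn":[0,0,0],"grip":0},
    {"xyz":[-42,0,0],"turn":[0,0,0],"grip":0},
    {"xyz":[-44,0,0],"turn":[0,0,0],"grip":0},
    {"xyz":[-44,0,0],"turn":[0,0,0],"grip":0}
  ]
}}

```text
clock: 39.13
tcp_pos: [0.5018, -0.1308, 0.0595]
orientation: [0.147, 0.646, 0.73, 0.168]
wrist_force: [0.4, 0.1, -0.1]
finger_gap: 0.0001
grip_force: 0.3
```

Call:
{"name": "apply_moves", "arguments": {
  "rows": [
    {"xyz":[-2,0,0],"turn":[0,0,0],"grip":0},
    {"xyz":[-3,0,0],"turn":[0,0,0],"grip":0},
    {"xyz":[-4,0,0],"turn":[0,0,0],"grip":0},
    {"xyz":[-5,0,0],"turn":[0,0,0],"grip":0}
  ]
}}

```text
clock: 39.47
tcp_pos: [0.5023, -0.1349, 0.0595]
orientation: [0.147, 0.645, 0.731, 0.168]
wrist_force: [-1.2, 2.2, -0.5]
finger_gap: -0.0003
grip_force: 1.3
```

Call:
{"name": "apply_moves", "arguments": {
  "rows": [
    {"xyz":[-1,0,0],"turn":[0,0,0],"grip":0},
    {"xyz":[-2,0,0],"turn":[0,0,0],"grip":0},
    {"xyz":[-3,0,0],"turn":[0,0,0],"grip":0},
    {"xyz":[-4,0,0],"turn":[0,0,0],"grip":0}
  ]
}}

```text
clock: 39.8
tcp_pos: [0.5028, -0.1391, 0.0595]
orientation: [0.147, 0.645, 0.73, 0.168]
wrist_force: [-0.4, 2.0, 0.4]
finger_gap: 0.0
grip_force: 1.3
```

Call:
{"name": "apply_moves", "arguments": {
  "rows": [
    {"xyz":[-1,0,0],"turn":[0,0,0],"grip":0},
    {"xyz":[-2,0,0],"turn":[0,0,0],"grip":0},
    {"xyz":[-3,0,0],"turn":[0,0,0],"grip":0},
    {"xyz":[-4,0,0],"turn":[0,0,0],"grip":0}
  ]
}}

```text
clock: 40.13
tcp_pos: [0.5028, -0.1393, 0.0595]
orientation: [0.145, 0.644, 0.731, 0.171]
wrist_force: [-3.8, 17.2, 10.5]
finger_gap: 0.0004
grip_force: 8.4
```

The force jumped to 17 N with no further motion, so the carriage is home. Now I'll back off and check.

Call:
{"name": "apply_moves", "arguments": {
  "rows": [
    {"xyz":[4,0,0],"turn":[0,0,0],"grip":0},
    {"xyz":[12,0,0],"turn":[0,0,0],"grip":0},
    {"xyz":[25,0,-10],"turn":[0,0,0],"grip":0},
    {"xyz":[45,0,-40],"turn":[0,0,0],"grip":0},
    {"xyz":[70,10,-75],"turn":[0,0,0],"grip":0},
    {"xyz":[100,20,-110],"turn":[0.1,0,0],"grip":0},
    {"xyz":[135,30,-120],"turn":[0.2,0,0],"grip":0},
    {"xyz":[170,40,-120],"turn":[0.2,0,0],"grip":0},
    {"xyz":[190,40,-120],"turn":[0.2,0,0],"grip":0},
    {"xyz":[190,40,-120],"turn":[0.2,0,0],"grip":0}
  ]
}}

```text
clock: 40.97
tcp_pos: [0.4649, 0.0465, 0.1872]
orientation: [0.083, 0.655, 0.745, 0.096]
wrist_force: [-0.8, -0.6, -0.8]
finger_gap: 0.0003
grip_force: 0.0
```

```bash
python3 - <<'E'
from h import *
for _ in range(3): c=cam("top")
s=cam("scene");w=cam("wrist")
k=(.5043,-.1587)
for n,i in(("top",c),("scene",s),("wrist",w)):
    print(n);inbed(i,k);hang(i)
    Q=cloud(i).reshape(-1,3);m=(np.hypot(Q[:,0]-k[0],Q[:,1]-k[1])<.03)&(Q[:,2]>.08)&(Q[:,2]<.092)
    if m.sum()>10: print("knob",m.sum(),(np.percentile(Q[m],2,axis=0)+np.percentile(Q[m],98,axis=0))/2)
print(pose()[0],pose()[2]["wrist_force"],pose()[2]["clock"])
E
```

```text
top
  n 147 med [0.0325 0.0111 0.0133] min [ 0.0256 -0.0225  0.005 ] max [0.0376 0.0397 0.0199]
  n 117 med [0.0113 0.0143 0.0134] min [ 0.0057 -0.0085  0.0066] max [0.0171 0.038  0.0198]
  n 196 med [-0.071  -0.0054  0.0137] min [-0.0787 -0.0429  0.0045] max [-0.0653  0.0325  0.0202]
bar 50 [[-0.0051, 0.0461, -0.008], [0.007, 0.0501, 0.0005], [0.0181, 0.0568, 0.0053]]
bar 61 [[-0.0037, -0.0593, -0.0063], [0.0077, -0.052, 0.0005], [0.0177, -0.0462, 0.0062]]
block top 113 [[-0.0094, -0.018, 0.0458], [-0.0044, -0.0014, 0.0497], [0.0015, 0.0148, 0.0531]]
knob 73 [ 0.50103482 -0.15902662  0.08602597]
scene
  n 33 med [ 0.0125 -0.001   0.0151] min [ 0.0022 -0.0314  0.0094] max [0.0179 0.0254 0.0213]
  n 37 med [ 0.0343 -0.0042  0.0156] min [ 0.0296 -0.0269  0.0113] max [0.0405 0.0294 0.0189]
bar 65 [[-0.0013, 0.0466, -0.0097], [0.0122, 0.0543, 0.0011], [0.0195, 0.0588, 0.0059]]
bar 9 [[-0.002, -0.0567, -0.0003], [-0.0005, -0.0524, 0.0021], [0.0193, -0.0469, 0.004]]
block top 90 [[-0.0079, -0.0169, 0.0452], [-0.0014, 0.0012, 0.0506], [0.0037, 0.0175, 0.0538]]
knob 45 [ 0.50329578 -0.15683947  0.08616567]
wrist
bar 326 [[-0.0045, 0.0467, -0.0034], [-0.0016, 0.0523, 0.0004], [0.0168, 0.0573, 0.0031]]
bar 424 [[-0.0026, -0.0595, -0.0031], [0.0009, -0.0518, 0.0001], [0.0191, -0.0463, 0.0032]]
[0.4637146  0.04232539 0.18511194] [ 0.38855558 -0.13160824 -0.50540604] 41.2167
```

```bash
python3 -c "
from h import *
print(ticket.hand_in())"
```

```text
the job is handed in; nothing more can be done
None
```

I handed the job in (the call gave no verdict): all three brass pins measure as seated in bed grooves, the empty scoop hangs in both hooks, and the carriage is home against its stop; one pin jammed across the ridges during the pour and I pushed it into its groove with the closed fingers.

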